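# Lay out the service mat round a watch movement

### The arm

A 6-joint arm with a two-finger parallel gripper is mounted at the origin on a cart in front of the work surface, level with it; the furniture and walls round the work are solid. World frame = base frame: x ahead of the robot, y to its left, z up, the work surface at z = 0. Lengths are in m, angles in rad, forces in N, time in s.
With the tool pointing down it reaches from about 0.35 to 0.85 m from the base axis. Payload 8.1 kg.
Tool frame: the origin (TCP) lies at the centre of the arm's flange, where the gripper is bolted on; the fingertips stand 186 mm ahead of it and the grasp point (between the pads) lies 167 mm ahead of it (robot.nose_length is the distance from the TCP to the fingertips, in m); z points along the fingers, x is the direction in which the jaws open and shut, and the axes are right-handed (so a half turn about z gives the same grasp; the last joint's range is limited). The gripper opens to 93 mm and grips with 3 to 60 N. Pads are 15 mm wide; open, the fingers measure 128 mm over their backs; the gripper's body (75 mm by 188 mm) begins 65 mm behind the grasp point.
Start: joints at [-1.222, 0.13, 1.488, -0, 1.523, -0.085], TCP at [0.252, -0.544, 0.405] pointing down, gripper open.
Joint ranges: [-2.96, 2.96], [-0.89, 2.26], [0.02, 2.5], [-1.34, 4.48], [0, 2.73], [-2.66, 2.66]. Speed limits (rad/s): [2.39, 2.39, 2.79, 3.14, 3.14, 3.14].

### API

Orientations are given as a rotation vector (axis times angle).
In Python, from plant import robot gives the robot as it stands.
- The arm moves only by the tool arm_command, never from a script. Its argument "motion" is a list of rows, each an object with "slide": the shift along the tool's x, y, z each as a share of 0.4 m, from -1 to 1, a list of three; "turn": the turn, a rotation vector about the tool's x, y, z each as a share of 0.5 rad, from -1 to 1, a list of three. A call has exactly 5 rows; each row shifts and turns the commanded pose from where the row before left it, along the tool's axes as they then stand; what a row does not reach is not made up. A row lasts 1/12 s, in which the tool goes at most 41.7 mm and 7.16 degrees, less where a joint would pass 70% of its speed; a pose out of reach is approached as far as the arm can. A call with a number of a shift or a turn outside -1 to 1 is refused whole. A call with a gripper value outside its range is refused whole. "gripper" is the opening in per cent of the stroke, from 0 (shut) to 100 (fully open), set as the call begins (left out, the last holds). The fingers move at their own pace and stop on an object; "grip_force" is the grip in N (left out, the last holds). Time passes only in rows, so rows that do not move let the fingers close, or fill a call up. It gives the time, the measured TCP pose, the force and the opening at its end, in the units of the state.
- robot.read_state(): the state, without advancing time (a new reading comes with each control period).
- robot.read_camera(name): name is "scene" or "side" or "wrist"; returns a dict with "pixels" (400x640x3 uint8, blue, green, red), "intrinsics" (3x3 intrinsics, pixels), "T" (4x4, takes a point from camera to world coordinates). Camera axes: x right, y down, z forward; pixel columns grow to the right and rows downward; lengths in m; the calibration is good to about 2 mm. A picture is of the moment at which its call begins. There is no depth.
- robot.close_job(): hands the job in, once; it reports no verdict.
The state is a dict: "t": time; "q": joint angles; "dq": joint speeds; "joint_torque": joint torques, N m; "tool_pos": TCP position; "orientation": TCP orientation; "force": force on the tool from outside, world axes, zero at the start; "wrist_torque": the same for the moment, N m; "opening": finger opening in m.
Only numpy, scipy, OpenCV 4.12 (cv2) and the standard library are available. Lean on these libraries where they do the work, as an engineer would, in place of code of your own. Each camera call takes 0.05 s, during which the arm holds its last target.

### The job

Lay out the grey service mat for work on the gilt movement in the brass holder (behind means on the side away from the robot): stand the steel sleeve centrally on top of the black bench block, the cream cup in the ring midway between the block and the holder, the glass jar in the ring directly behind the cup, and the light-blue stand with the gilt top in the ring directly behind the holder. Everything must stand upright, centred in its ring or on the block, and released. Do not disturb the silver watch movement and the blue-lidded pot that stand among the things.

Things in the scene. Friction and masses are not known exactly. Their poses are not given: they have to be found in the camera images.
- sleeve_mid (a point): Polished steel sleeve, a round tube 33 mm in outer diameter, 21 mm high, open at top and bottom (bore about 20 mm), with a thin dark line round it, standing upright. This point is at its centre, half-way up; z axis up when it stands upright. Loose.
- cup_mid (a point): Cream plastic cup, round, 28 mm in diameter at the rim (slightly narrower below), 24 mm high, open at the top, standing upright. This point is at its centre, half-way up; z axis up when it stands upright. Loose.
- jar_mid (a point): Clear glass jar with a pale screw lid, round, 41 mm in diameter, 48 mm high with the lid (the firm body to grip is the lower 39 mm), standing upright. This point is at its centre, half-way up; z axis up when it stands upright. Loose.
- stand_mid (a point): Light-blue moulded stand with a gilt ring on its top, round, 40 mm in diameter at the foot, 33 mm high (grip the lower 28 mm), standing upright. This point is at its centre, half-way up; z axis up when it stands upright. Loose.
- bench_block: Black rectangular bench block, 24 mm (its x) by 62 mm (its y) by 16 mm high, fixed on the service mat at one end of the front row. Origin at the centre of its underside, which lies 4 mm above the table; its flat top is 16 mm above the origin. Its axes are parallel to the mat's.
- holder: Brass-coloured movement holder, 47 mm (its x) by 92 mm (its y), with a round gilt watch movement (49 mm) on it, about 24 mm high in all, fixed on the service mat at the other end of the front row. Origin at the centre of its underside, 4 mm above the table; its axes are parallel to the mat's. The ring directly behind it is centred 90 mm along its +x.
- service_mat: Grey flat mat, 180 (its x) by 310 (its y) by 4 mm, fixed; origin at the centre of its underside, on the table; +x to the rear (away from the robot, turned at most 0.25 rad), +y left. White rings 58 mm across, printed flat, centred at (x, y) = (-45, 0), (45, 95), (45, 0), (45, -95) mm; block and holder at (-45, 95) and (-45, -95), either way round. The ring behind the block is not used.
- silver_mid (a point): Silver-coloured watch movement, a flat disc, 56 by 66 by 9 mm, loose, lying among the things; not to be disturbed. This point is at its centre, half-way up.
- lid_pot_mid (a point): Small round plastic pot with a dark-blue lid, 57 mm in diameter, 18 mm high, loose, standing among the things; not to be disturbed. This point is at its centre, half-way up.
There are look-alikes about, which are no part of the job. Leave any green or orange look-alike of the part that bears sleeve_mid alone.

How it is judged:
By the outcome, as a careful person would: the job done as asked, in the order asked, and still so for the second after the job is handed in, with the robot touching nothing.
It also fails if it takes over 104 s, if anything falls off the work surface, if the arm or the gripper's body presses on something with over 40 N, if the wrist force passes 120 N, or if a joint passes its speed limit or range.

## Working session

There is one attempt and no reset: what is moved stays moved. The work goes in short steps, Python scripts to look and compute and a tool call to move; the robot and the scene stay as the last step left them, time stands still between calls to the robot, and variables do not carry over. Pictures are saved under pics/ and viewed, and the job is handed in when it is done.

Besides the shell and the picture viewer there is one more tool, called after "Call:" by a JSON object that holds its "op" and its "data", one argument or row to a line. arm_command: Moves the arm, as the interface text tells. Shift numbers are shares of 0.4 m and turn numbers shares of 0.5 rad, none past 1 either way. Its arguments: {"type":"object","properties":{"motion":{"type":"array","items":{"type":"object","properties":{"slide":{"type":"array","items":{"type":"number"}},"turn":{"type":"array","items":{"type":"number"}}}}},"gripper":{"type":"number"},"grip_force":{"type":"number"}},"required":["motion"]}

```bash
ls; mkdir -p pics; python3 - <<'E'
from plant import robot
import cv2,json
s=robot.read_state();print({k:(v if not hasattr(v,'tolist') else v.tolist()) for k,v in s.items()})
for n in ["scene","side","wrist"]:
    c=robot.read_camera(n);cv2.imwrite(f"pics/{n}0.png",c["pixels"]);print(n,c["intrinsics"],c["T"])
E
```

```text
pics
{'t': 0.0, 'q': [-1.222388540477315, 0.13112693330085118, 1.4892684902717341, -2.3271914357407915e-05, 1.522990103652011, -0.08542100225719404], 'dq': [0.00032185606772813086, -0.0017649515694243849, 0.0007684292102951608, 0.001068016418915693, -0.0001979109950773407, 0.0012553080324090079], 'joint_torque': [0.0014778890908928588, -55.98381757736206, -49.17571306228638, 0.07673716871067882, 0.03528334200382233, -0.00011636992894636933], 'tool_pos': [0.25213533229870083, -0.544200164062741, 0.40371351587791443], 'orientation': [-2.6465741138437573, 1.690712712037494, 0.0022567298791170737], 'force': [0.2862886115456161, 0.46022063822071857, 0.7079978778108336], 'wrist_torque': [-0.03032408908094559, 0.015817501144592728, 0.04031220355549602], 'opening': 0.09296003558889004}
scene [[447.24108694   0.         311.50955366]
 [  0.         447.24108694 193.88676583]
 [  0.           0.           1.        ]] [[-0.88588615 -0.22512606  0.40561556  0.00891269]
 [-0.46382658  0.41399843 -0.78324339  0.9277921 ]
 [ 0.00840429 -0.88199975 -0.47117493  0.62898146]
 [ 0.          0.          0.          1.        ]]
side [[403.10563012   0.         315.45194987]
 [  0.         403.10563012 201.48721146]
 [  0.           0.           1.        ]] [[ 0.99731881  0.0510934  -0.05238947  0.53766752]
 [ 0.0720333  -0.55922624  0.82587966 -0.9212174 ]
 [ 0.01289944 -0.82743911 -0.56140727  0.6490619 ]
 [ 0.          0.          0.          1.        ]]
wrist [[317.36292394   0.         316.88330638]
 [  0.         317.36292394 198.89635917]
 [  0.           0.           1.        ]] [[ 0.42072711 -0.8790571  -0.22415913  0.31478476]
 [-0.90718586 -0.40811244 -0.10226462 -0.51696144]
 [-0.00158568  0.24637949 -0.96917214  0.38429634]
 [ 0.          0.          0.          1.        ]]
```

View pics/scene0.png

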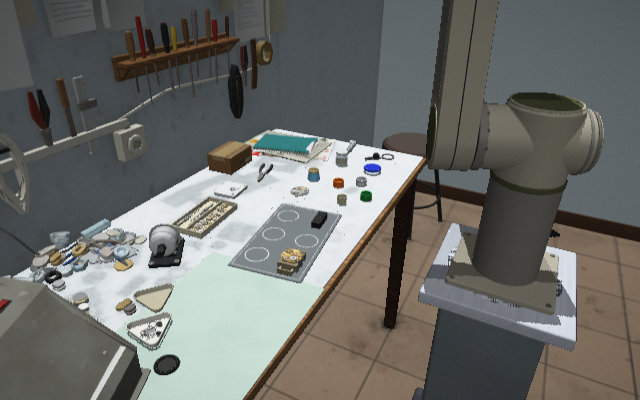

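View pics/side0.png

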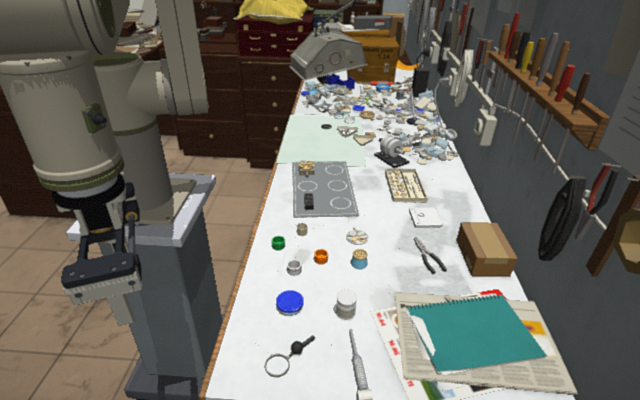

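View pics/wrist0.png

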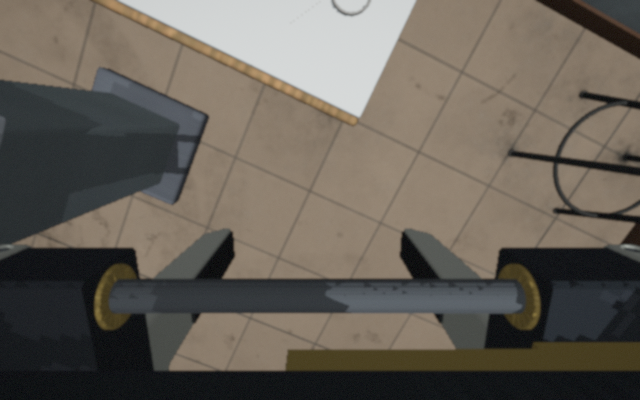

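```bash
python3 - <<'E'
import cv2
a=cv2.imread("pics/scene0.png");b=cv2.imread("pics/side0.png")
cv2.imwrite("pics/sceneA.png",cv2.resize(a[140:285,220:420],None,fx=4,fy=4,interpolation=cv2.INTER_CUBIC))
cv2.imwrite("pics/sideA.png",cv2.resize(b[215:325,260:400],None,fx=5,fy=5,interpolation=cv2.INTER_CUBIC))
cv2.imwrite("pics/sideB.png",cv2.resize(b[150:225,280:370],None,fx=8,fy=8,interpolation=cv2.INTER_CUBIC))
E
```

```text
(no output)
```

View pics/sceneA.png

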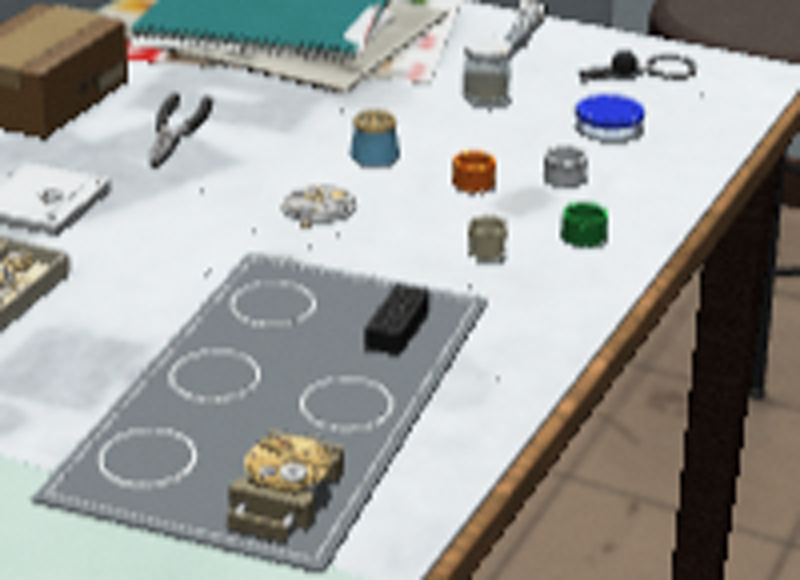

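View pics/sideA.png

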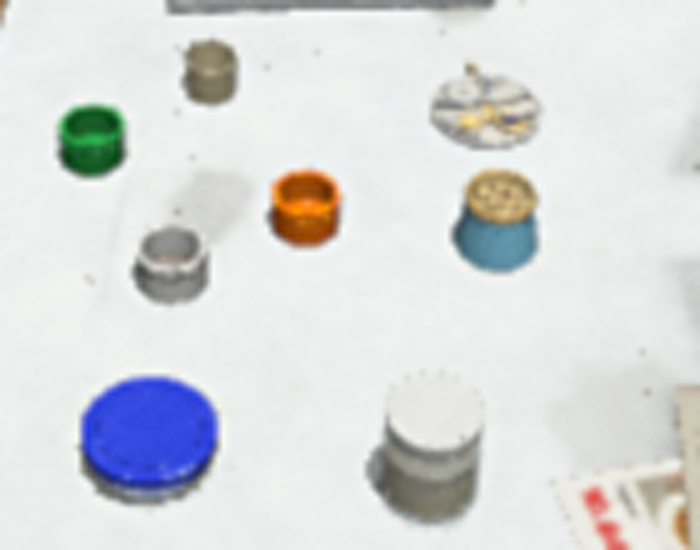

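View pics/sideB.png

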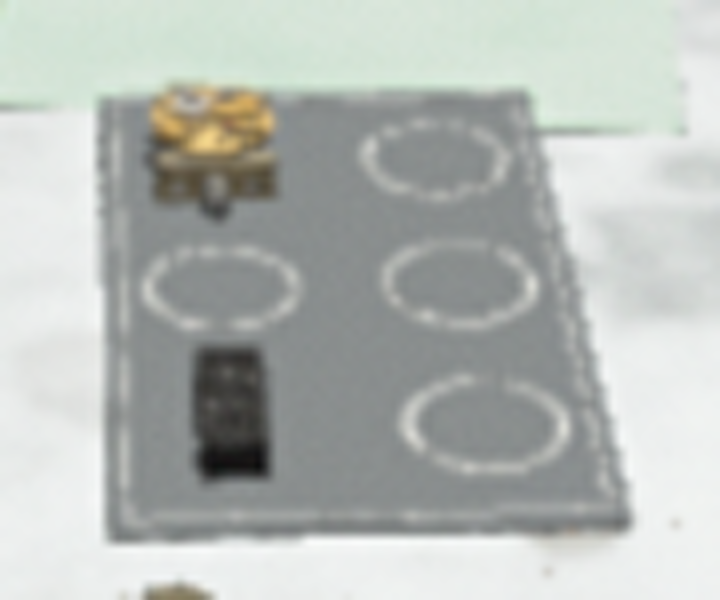

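```bash
cat > h.py <<'E'
import numpy as np, cv2
from plant import robot
CAMS={}
def ray(c,px):
    K=c["intrinsics"];T=c["T"]
    d=T[:3,:3]@np.linalg.solve(K,[px[0],px[1],1.]);return T[:3,3],d/np.linalg.norm(d)
def onz(c,px,z):
    o,d=ray(c,px);return o+d*(z-o[2])/d[2]
def tri(obs):
    A=np.zeros((3,3));b=np.zeros(3);L=[]
    for c,p in obs:
        o,d=ray(c,p);P=np.eye(3)-np.outer(d,d);A+=P;b+=P@o;L.append((o,P))
    x=np.linalg.solve(A,b);return x,[round(1e3*float(np.linalg.norm(P@(x-o))),1) for o,P in L]
def proj(c,X):
    T=np.linalg.inv(c["T"]);p=c["intrinsics"]@(T[:3,:3]@np.asarray(X)+T[:3,3]);return p[:2]/p[2]
def cap(n,tag=None):
    c=robot.read_camera(n)
    if tag: cv2.imwrite(f"pics/{tag}.png",c["pixels"])
    np.savez(f"{tag or n}.npz",pixels=c["pixels"],intrinsics=c["intrinsics"],T=c["T"]);return c
E
python3 - <<'E'
from h import *
a=cap("scene","s1");b=cap("side","d1")
S=lambda u,v:(219.5+(u+.5)/4,139.5+(v+.5)/4)
D=lambda u,v:(259.5+(u+.5)/5,214.5+(v+.5)/5)
B=lambda u,v:(279.5+(u+.5)/8,149.5+(v+.5)/8)
for n,s,d in [("sleeve",(567,154),(172,247)),("cup",(488,225),(210,52)),("jar",(488,55),(435,410)),("stand",(377,122),(502,192)),("orange",(475,158),(306,187)),("green",(585,212),(92,120)),("blue",(611,110),(150,430)),("silver",(319,204),(487,110))]:
    x,r=tri([(a,S(*s)),(b,D(*d))]);print(n,x.round(4),r)
for n,s,d in [("nl",(250,255),(630,525)),("nr",(487,300),(108,540)),("fl",(36,500),(530,92)),("fr",(325,570),(103,97)),("ring-45,0",(347,404),(222,287)),("ring45,0",(215,376),(461,284)),("rA",(147,458),(436,158)),("rB",(273,303),(487,424)),("block",(405,305),(231,395))]:
    x,r=tri([(a,S(*s)),(b,B(*d))]);print(n,x.round(4),r)
E
```

```text
sleeve [ 0.4474 -0.2513  0.0195] [1.5, 1.5]
cup [ 0.4508 -0.1103  0.0229] [1.1, 1.1]
jar [ 0.5648 -0.3584  0.0396] [2.7, 2.7]
stand [ 0.5952 -0.2139  0.0299] [2.6, 2.6]
orange [ 0.5056 -0.2075  0.0213] [1.3, 1.3]
green [ 0.3985 -0.1662  0.0204] [1.1, 1.1]
blue [ 0.4502 -0.3551  0.0145] [1.6, 1.6]
silver [ 0.5929 -0.1177  0.001 ] [1.1, 1.1]
nl [ 0.5978 -0.0249  0.0012] [1.0, 1.0]
nr [ 0.4219 -0.0484  0.0009] [0.4, 0.4]
fl [0.5595 0.2796 0.0015] [2.4, 2.4]
fr [0.3821 0.2575 0.0025] [1.9, 1.9]
ring-45,0 [0.4457 0.112  0.0034] [1.1, 1.1]
ring45,0 [0.5355 0.1229 0.0028] [1.5, 1.5]
rA [0.5231 0.218  0.0034] [1.1, 1.1]
rB [0.5476 0.0285 0.0036] [1.1, 1.1]
block [0.4565 0.0131 0.0203] [2.3, 2.3]
```

```bash
cat > plan.py <<'E'
import sys
from h import *
from scipy.spatial.transform import Rotation as R
# usage: plan.py x y z [yaw]  (tool x -> direction (sin yaw,-cos yaw)), tool z down ; TCP target
def go(x,y,z,yaw=0.125):
    s=robot.read_state();p=np.array(s["tool_pos"]);M=R.from_rotvec(s["orientation"])
    G=R.from_matrix(np.array([[np.sin(yaw),-np.cos(yaw),0],[-np.cos(yaw),-np.sin(yaw),0],[0,0,-1]]).T.T)
    xt=np.array([np.sin(yaw),-np.cos(yaw),0]);zt=np.array([0,0,-1.]);yt=np.cross(zt,xt)
    G=R.from_matrix(np.stack([xt,yt,zt],1))
    rv=(M.inv()*G).as_rotvec();d=np.array([x,y,z])-p
    print("t",round(s["t"],2),"pos",p.round(4),"F",np.round(s["force"],1),"open",round(s["opening"],4))
    print("world d mm",(d*1e3).round(1),"turn share total",(rv/.5).round(3),"slide(now-frame)",(M.inv().apply(d)/.4).round(3),"slide(goal-frame)",(G.inv().apply(d)/.4).round(3),"rows",round(np.linalg.norm(d)/.0417,1),"z tool",M.apply([0,0,1]).round(4))
if __name__=="__main__": go(*map(float,sys.argv[1:]))
E
python3 plan.py .40 -.05 .404
```

```text
t 0.25 pos [ 0.2522 -0.5443  0.4042] F [ 0.1  0.1 -0.4] open 0.0926
world d mm [ 1.478e+02  4.943e+02 -2.000e-01] turn share total [0.    0.002 0.618] slide(now-frame) [-0.966 -0.855  0.002] slide(goal-frame) [-1.18e+00 -5.21e-01  1.00e-03] rows 12.4 z tool [-3.e-04  8.e-04 -1.e+00]
```

Call:
{"op": "arm_command", "data": {
  "motion": [
    {"slide": [0, 0, 0], "turn": [0, 0, 0.206]},
    {"slide": [0, 0, 0], "turn": [0, 0, 0.206]},
    {"slide": [0, 0, 0], "turn": [0, 0, 0.206]},
    {"slide": [-0.09, -0.04, 0], "turn": [0, 0, 0]},
    {"slide": [-0.09, -0.04, 0], "turn": [0, 0, 0]}
  ],
  "gripper": 60,
  "grip_force": 12
}}

```text
t: 0.67
tool_pos: [0.2745, -0.4691, 0.4033]
orientation: [-2.351, 2.082, 0.003]
force: [1.4, 0.8, -0.2]
opening: 0.0642
```

Call:
{"op": "arm_command", "data": {
  "motion": [
    {"slide": [-0.09, -0.04, 0], "turn": [0, 0, 0]},
    {"slide": [-0.09, -0.04, 0], "turn": [0, 0, 0]},
    {"slide": [-0.09, -0.04, 0], "turn": [0, 0, 0]},
    {"slide": [-0.09, -0.04, 0], "turn": [0, 0, 0]},
    {"slide": [-0.09, -0.04, 0], "turn": [0, 0, 0]}
  ]
}}

```text
t: 1.08
tool_pos: [0.332, -0.2787, 0.4047]
orientation: [-2.355, 2.079, -0.0]
force: [0.5, 0.4, 0.4]
opening: 0.0559
```

```bash
python3 plan.py .40 -.05 .404;python3 -c "
from h import *
cap('wrist','w1')"
```

```text
t 1.08 pos [ 0.332  -0.2787  0.4047] F [0.5 0.4 0.4] open 0.0559
world d mm [ 68.  228.7  -0.7] turn share total [-0.    -0.    -0.001] slide(now-frame) [-0.546 -0.24   0.002] slide(goal-frame) [-0.546 -0.24   0.002] rows 5.7 z tool [ 3.e-04 -2.e-04 -1.e+00]
```

View pics/w1.png

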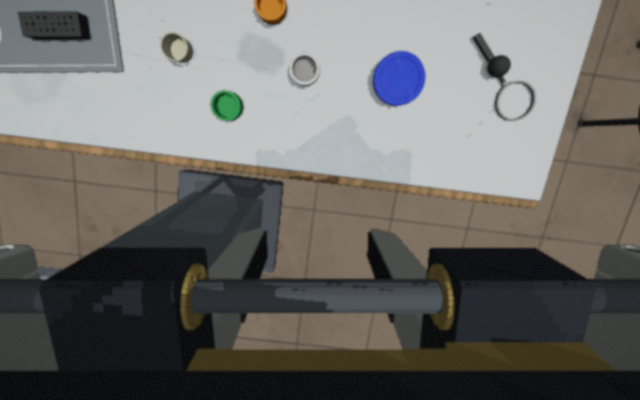

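Call:
{"op": "arm_command", "data": {
  "motion": [
    {"slide": [-0.08, -0.06, 0], "turn": [0, 0, 0]},
    {"slide": [-0.08, -0.06, 0], "turn": [0, 0, 0]},
    {"slide": [0, -0.08, 0], "turn": [0, 0, 0]},
    {"slide": [0, -0.05, 0], "turn": [0, 0, 0]},
    {"slide": [0, 0, 0], "turn": [0, 0, 0]}
  ]
}}

```text
t: 1.55
tool_pos: [0.4256, -0.2032, 0.4047]
orientation: [-2.358, 2.074, -0.001]
force: [0.3, 0.2, -0.4]
opening: 0.0556
```

```bash
python3 plan.py .44 .08 .404;python3 -c "
from h import *
cap('wrist','w2')"
```

```text
t 1.55 pos [ 0.4256 -0.2032  0.4047] F [ 0.3  0.2 -0.4] open 0.0556
world d mm [ 14.4 283.2  -0.7] turn share total [-0.003 -0.     0.006] slide(now-frame) [-0.698 -0.126  0.002] slide(goal-frame) [-0.698 -0.124  0.002] rows 6.8 z tool [ 1.4e-03  2.0e-04 -1.0e+00]
```

View pics/w2.png

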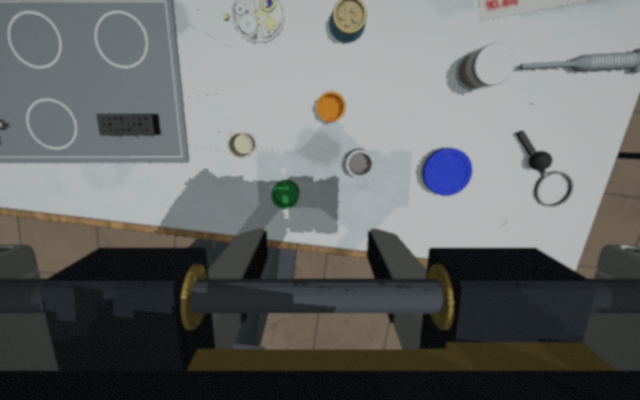

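Call:
{"op": "arm_command", "data": {
  "motion": [
    {"slide": [-0.1, -0.02, 0], "turn": [0, 0, 0]},
    {"slide": [-0.1, -0.02, 0], "turn": [0, 0, 0]},
    {"slide": [-0.1, -0.02, 0], "turn": [0, 0, 0]},
    {"slide": [-0.1, -0.02, 0], "turn": [0, 0, 0]},
    {"slide": [-0.1, -0.01, 0], "turn": [0, 0, 0]}
  ]
}}

```text
t: 2.02
tool_pos: [0.4334, -0.0006, 0.4048]
orientation: [-2.354, 2.08, -0.0]
force: [1.4, 0.3, 0.3]
opening: 0.0554
```

```bash
python3 plan.py .44 .08 .404;python3 -c "
from h import *
cap('wrist','w3')"
```

```text
t 2.02 pos [ 0.4334 -0.0006  0.4048] F [1.4 0.3 0.3] open 0.0554
world d mm [ 6.6 80.6 -0.8] turn share total [-0.    -0.    -0.004] slide(now-frame) [-0.198 -0.041  0.002] slide(goal-frame) [-0.198 -0.041  0.002] rows 1.9 z tool [ 2.e-04 -2.e-04 -1.e+00]
```

View pics/w3.png

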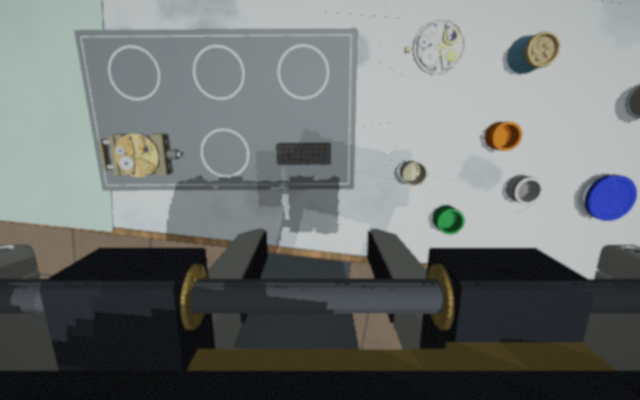

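```bash
python3 - <<'E'
import cv2
a=cv2.imread("pics/w2.png");b=cv2.imread("pics/w3.png")
c=lambda im,n,x0,y0,x1,y1,f:cv2.imwrite(f"pics/{n}.png",cv2.resize(im[y0:y1,x0:x1],None,fx=f,fy=f,interpolation=cv2.INTER_CUBIC))
c(a,"w2a",220,0,380,200,3);c(a,"w2b",320,0,520,200,3);c(b,"w3a",400,0,640,210,3);c(b,"w3b",85,20,365,200,2.8)
g=cv2.cvtColor(b,cv2.COLOR_BGR2GRAY)
from h import *
w3=np.load("w3.npz");w2=np.load("w2.npz")
P={}
for nm,w,cs in (("w3",w3,[(134,72),(219,72),(303,72),(225,153)]),("w2",w2,[(35,40),(121,40),(51,124)])):
  g=cv2.cvtColor(w["pixels"],cv2.COLOR_BGR2GRAY).astype(int)
  for cx,cy in cs:
    pts=[]
    for th in np.arange(0,2*np.pi,.05):
        rr=np.arange(17,36,.5);xs=cx+rr*np.cos(th);ys=cy+rr*np.sin(th)
        v=cv2.remap(g.astype(np.float32),xs.astype(np.float32)[None],ys.astype(np.float32)[None],1)[0]
        i=v.argmax()
        if v[i]-np.median(v)>25: pts.append((xs[i],ys[i]))
    e=cv2.fitEllipse(np.array(pts,np.float32));print(nm,len(pts),np.round(e[0],1),np.round(e[1],1),onz(w,e[0],.004).round(4))
E
```

```text
w3 126 [133.6  72.4] [47.1 55. ] [0.526  0.2172 0.004 ]
w3 126 [218.3  72. ] [48.5 53.4] [0.5383 0.1227 0.004 ]
w3 126 [302.8  71.4] [49.2 52.6] [0.5506 0.0283 0.004 ]
w3 126 [224.5 152.4] [44.9 48. ] [0.449  0.1111 0.004 ]
w2 126 [34.2 39.2] [47.1 59.1] [0.5383 0.1233 0.004 ]
w2 126 [120.8  39. ] [48.5 57.5] [0.5506 0.0288 0.004 ]
w2 126 [ 51.2 123.5] [43.6 53.3] [0.4488 0.1116 0.004 ]
```

View pics/w2a.png

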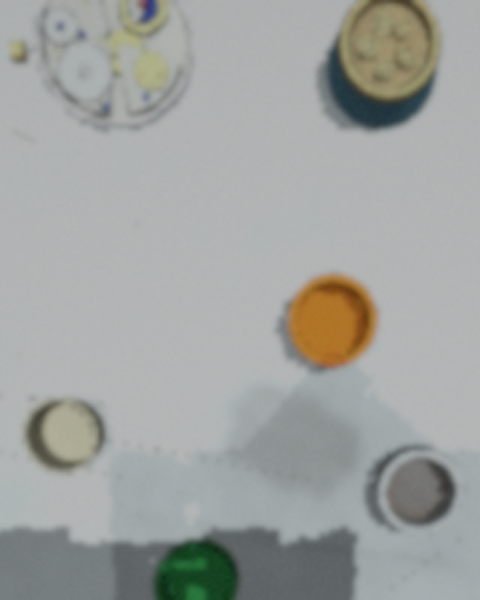

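View pics/w2b.png

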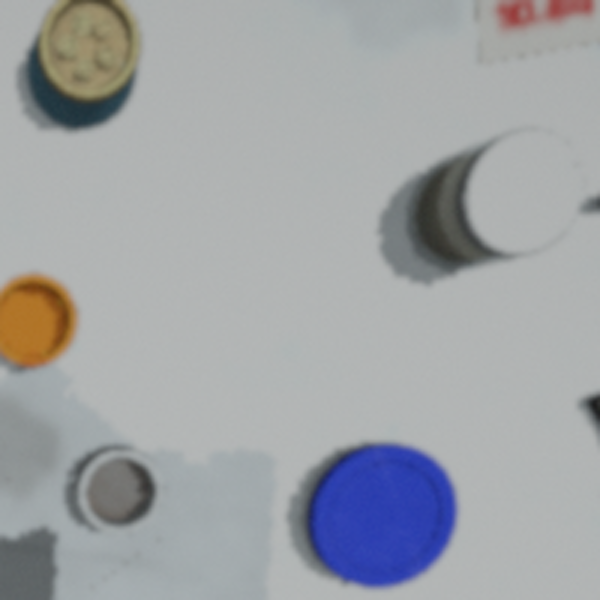

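View pics/w3a.png

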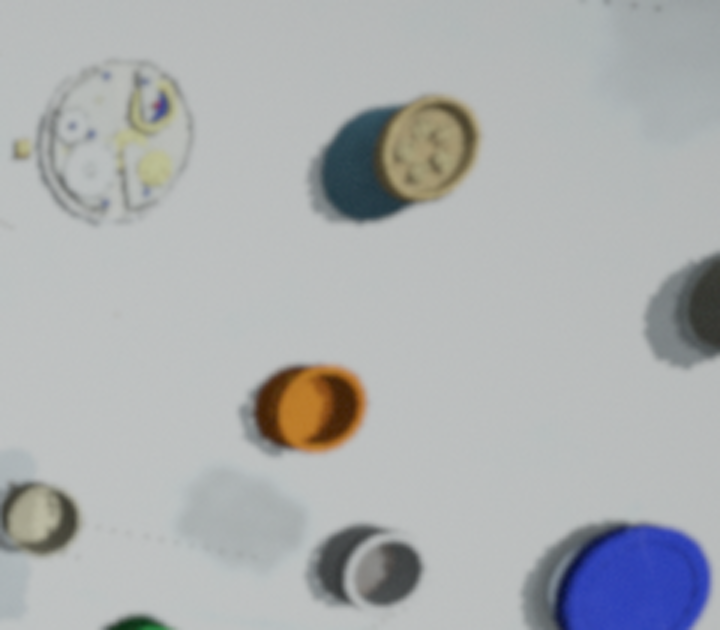

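View pics/w3b.png

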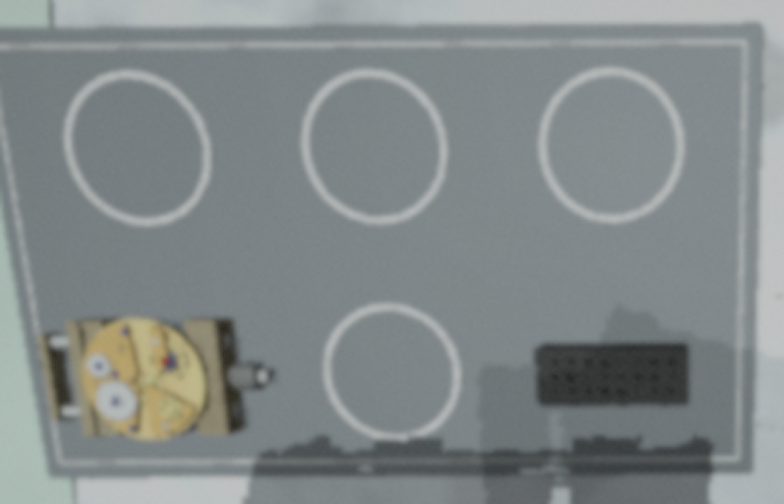

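```bash
python3 - <<'E'
from h import *
w={n:np.load(n+".npz") for n in("w2","w3","d1","s1")}
q=lambda x0,y0,f:(lambda u,v:(x0-.5+(u+.5)/f,y0-.5+(v+.5)/f))
a=q(220,0,3);b=q(320,0,3);c=q(400,0,3);m=q(85,20,2.8);D=q(260,215,5);S=q(220,140,4)
for n,o in {"sleeve":[("w2",a(418,487)),("w3",c(383,568))],"cup":[("w2",a(65,434)),("w3",c(39,518))],"stand":[("w2",a(390,47)),("w3",c(429,149))],"jar":[("w2",b(525,192)),("d1",D(435,410)),("s1",S(488,55))],"orange":[("w2",a(332,320)),("w3",c(325,408))]}.items():
    x,r=tri([(w[k],p) for k,p in o]);print(n,x.round(4),r)
print("jar z48",onz(w["w2"],b(525,192),.048))
print([onz(w["w3"],m(*p),.02).round(4) for p in [(536,345),(688,343),(688,403),(537,405)]], np.mean([onz(w["w3"],m(*p),.02) for p in [(536,345),(688,343),(688,403),(537,405)]],0))
E
python3 plan.py .4474 -.2513 .30 .13
```

```text
sleeve [ 0.4521 -0.2504  0.019 ] [0.1, 0.1]
cup [ 0.4545 -0.1132  0.0154] [0.1, 0.1]
stand [ 0.5984 -0.2157  0.0308] [0.3, 0.3]
jar [ 0.5669 -0.363   0.0415] [4.6, 3.1, 5.3]
orange [ 0.5092 -0.2088  0.0226] [0.3, 0.3]
jar z48 [ 0.56881068 -0.36359118  0.048     ]
[array([0.4692, 0.049 , 0.02  ]), array([ 0.4776, -0.0121,  0.02  ]), array([ 0.4534, -0.0154,  0.02  ]), array([0.4449, 0.0463, 0.02  ])] [0.46128247 0.01695902 0.02      ]
t 2.07 pos [0.433  0.0054 0.4048] F [-0.8  3.8  0.5] open 0.0555
world d mm [  14.4 -256.7 -104.8] turn share total [-0.001  0.008 -0.004] slide(now-frame) [0.642 0.046 0.259] slide(goal-frame) [0.641 0.047 0.262] rows 6.7 z tool [-1.0e-04  4.1e-03 -1.0e+00]
```

Call:
{"op": "arm_command", "data": {
  "motion": [
    {"slide": [0.09, 0, 0.03], "turn": [0, 0, 0]},
    {"slide": [0.09, 0, 0.04], "turn": [0, 0, 0]},
    {"slide": [0.09, 0, 0.04], "turn": [0, 0, 0]},
    {"slide": [0.09, 0, 0.04], "turn": [0, 0, 0]},
    {"slide": [0.09, 0, 0.04], "turn": [0, 0, 0]}
  ]
}}

```text
t: 2.48
tool_pos: [0.4556, -0.1825, 0.3282]
orientation: [2.355, -2.079, 0.001]
force: [1.0, -0.3, -0.5]
opening: 0.0558
```

Call:
{"op": "arm_command", "data": {
  "motion": [
    {"slide": [0.09, 0.02, 0.05], "turn": [0, 0, 0]},
    {"slide": [0.09, 0.02, 0.05], "turn": [0, 0, 0]},
    {"slide": [0, 0, 0], "turn": [0, 0, 0]},
    {"slide": [0, 0, 0], "turn": [0, 0, 0]},
    {"slide": [0, 0, 0], "turn": [0, 0, 0]}
  ]
}}

```text
t: 2.9
tool_pos: [0.4489, -0.2536, 0.289]
orientation: [-2.354, 2.081, 0.002]
force: [-0.6, -0.0, 0.7]
opening: 0.0556
```

```bash
python3 plan.py .4521 -.2504 .190 .13;python3 -c "
from h import *
cap('wrist','w4')"
```

```text
t 2.9 pos [ 0.4489 -0.2536  0.289 ] F [-0.6 -0.   0.7] open 0.0556
world d mm [  3.2   3.2 -99. ] turn share total [ 0.001  0.002 -0.014] slide(now-frame) [-0.007 -0.009  0.247] slide(goal-frame) [-0.007 -0.009  0.247] rows 2.4 z tool [-6.e-04  8.e-04 -1.e+00]
```

View pics/w4.png

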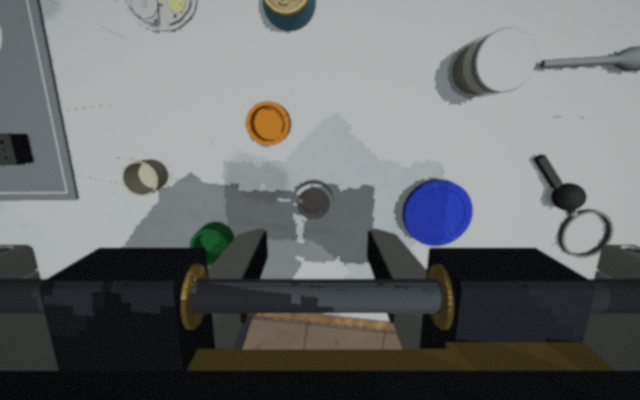

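```bash
python3 - <<'E'
from h import *
w={n:np.load(n+".npz") for n in("w2","w3","w4")}
q=lambda x0,y0,f:(lambda u,v:(x0-.5+(u+.5)/f,y0-.5+(v+.5)/f))
b=q(320,0,3)
print("sleeve top proj",proj(w["w4"],[.4521,-.2504,.021]),"cup rim",proj(w["w4"],[.4545,-.1132,.024]))
print("jar",tri([(w["w2"],b(525,192)),(w["w4"],(505.5,60.5))]))
print("blue",onz(w["w4"],(438,212),.018),"green",onz(w["w4"],(213,240),.02))
im=w["w4"]["pixels"]
cv2.imwrite("pics/w4a.png",np.hstack([cv2.resize(im[150:250,110:240],None,fx=3,fy=3),cv2.resize(im[150:250,260:390],None,fx=3,fy=3)]))
E
```

```text
sleeve top proj [311.83041578 201.15181356] cup rim [138.76219171 178.33911599]
jar (array([ 0.57187697, -0.37106653,  0.03306984]), [0.2, 0.2])
blue [ 0.45498009 -0.35498735  0.018     ] green [ 0.40813265 -0.17212716  0.02      ]
```

View pics/w4a.png

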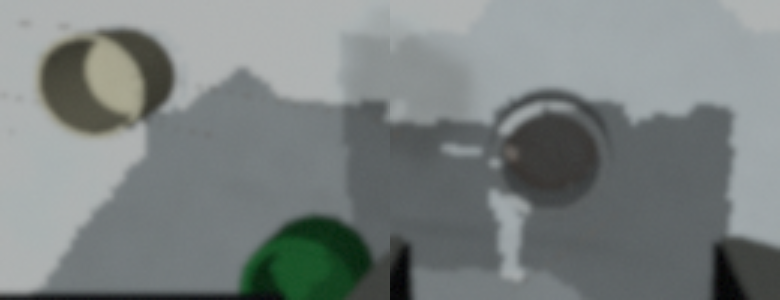

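Call:
{"op": "arm_command", "data": {
  "motion": [
    {"slide": [-0.006, -0.009, 0.08], "turn": [0, 0, -0.014]},
    {"slide": [0, 0, 0.08], "turn": [0, 0, 0]},
    {"slide": [0, 0, 0.06], "turn": [0, 0, 0]},
    {"slide": [0, 0, 0.027], "turn": [0, 0, 0]},
    {"slide": [0, 0, 0], "turn": [0, 0, 0]}
  ]
}}

```text
t: 3.37
tool_pos: [0.4521, -0.2486, 0.1883]
orientation: [2.364, -2.068, -0.006]
force: [-0.0, 0.4, -0.3]
opening: 0.0558
```

Call:
{"op": "arm_command", "data": {
  "motion": [
    {"slide": [0, 0, 0], "turn": [0, 0, 0]},
    {"slide": [0, 0, 0], "turn": [0, 0, 0]},
    {"slide": [0, 0, 0], "turn": [0, 0, 0]},
    {"slide": [0, 0, 0], "turn": [0, 0, 0]},
    {"slide": [0, 0, 0], "turn": [0, 0, 0]}
  ],
  "gripper": 20,
  "grip_force": 12
}}

```text
t: 3.78
tool_pos: [0.4536, -0.2508, 0.1919]
orientation: [-2.362, 2.07, -0.005]
force: [-0.1, 1.1, 7.3]
opening: 0.0322
```

```bash
python3 plan.py .4613 .0170 .26 .13
```

```text
t 3.78 pos [ 0.4536 -0.2508  0.1919] F [-0.1  1.1  7.3] open 0.0322
world d mm [  7.7 267.8  68.1] turn share total [-0.005 -0.004  0.003] slide(now-frame) [-0.661 -0.107 -0.171] slide(goal-frame) [-0.661 -0.106 -0.17 ] rows 6.6 z tool [ 0.0025 -0.0016 -1.    ]
```

Call:
{"op": "arm_command", "data": {
  "motion": [
    {"slide": [0, 0, -0.06], "turn": [0, 0, 0]},
    {"slide": [0, 0, -0.09], "turn": [0, 0, 0]},
    {"slide": [0, 0, -0.05], "turn": [0, 0, 0]},
    {"slide": [0, 0, 0], "turn": [0, 0, 0]},
    {"slide": [0, 0, 0], "turn": [0, 0, 0]}
  ],
  "grip_force": 15
}}

```text
t: 4.2
tool_pos: [0.4535, -0.2507, 0.272]
orientation: [-2.362, 2.07, -0.006]
force: [0.2, 0.3, -2.2]
opening: 0.0321
```

```bash
python3 plan.py .4613 .0170 .26 .13;python3 -c "
from h import *
c=cap('wrist','w5')
cv2.imwrite('pics/w5a.png',cv2.resize(c['pixels'][180:330,220:420],None,fx=3,fy=3))"
```

```text
t 4.2 pos [ 0.4535 -0.2507  0.272 ] F [ 0.2  0.3 -2.2] open 0.0321
world d mm [  7.8 267.7 -12. ] turn share total [-0.006 -0.005  0.003] slide(now-frame) [-0.661 -0.107  0.029] slide(goal-frame) [-0.661 -0.106  0.03 ] rows 6.4 z tool [ 0.0031 -0.0022 -1.    ]
```

View pics/w5a.png

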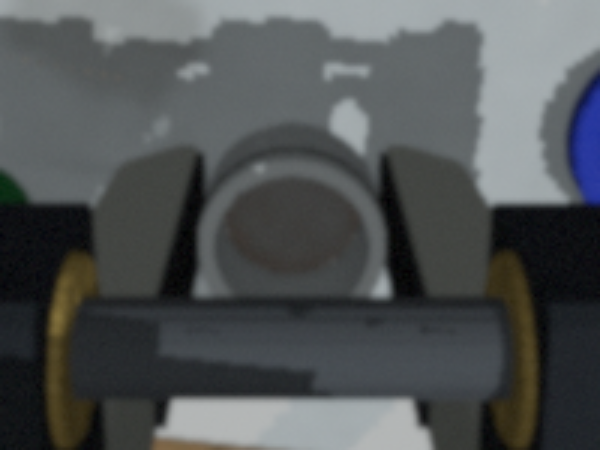

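```bash
python3 - <<'E'
from h import *
c=np.load("w5.npz")
for z in(.099,.101,.103): print(onz(c,(219.5+293.5/3,179.5+235.5/3),z).round(4))
E
```

```text
[ 0.4521 -0.2532  0.099 ]
[ 0.453  -0.2531  0.101 ]
[ 0.4539 -0.2529  0.103 ]
```

Call:
{"op": "arm_command", "data": {
  "motion": [
    {"slide": [-0.08, -0.013, 0], "turn": [0, 0, 0]},
    {"slide": [-0.1, -0.016, 0], "turn": [0, 0, 0]},
    {"slide": [-0.1, -0.016, 0], "turn": [0, 0, 0]},
    {"slide": [-0.1, -0.016, 0], "turn": [0, 0, 0]},
    {"slide": [-0.1, -0.016, 0], "turn": [0, 0, 0]}
  ]
}}

```text
t: 4.67
tool_pos: [0.4569, -0.0541, 0.2681]
orientation: [2.361, -2.07, -0.005]
force: [-0.1, 0.1, -1.0]
opening: 0.0319
```

Call:
{"op": "arm_command", "data": {
  "motion": [
    {"slide": [-0.1, -0.016, 0], "turn": [0, 0, 0]},
    {"slide": [-0.085, -0.016, 0], "turn": [0, 0, 0]},
    {"slide": [0, 0, 0], "turn": [0, 0, 0]},
    {"slide": [0, 0, 0], "turn": [0, 0, 0]},
    {"slide": [0, 0, 0], "turn": [0, 0, 0]}
  ]
}}

```text
t: 5.08
tool_pos: [0.4605, 0.0191, 0.2687]
orientation: [2.363, -2.068, -0.003]
force: [0.2, -0.0, -0.5]
opening: 0.0321
```

```bash
python3 plan.py .4618 .0194 .208 .13;python3 -c "
from h import *
c=cap('wrist','w6')"
```

```text
t 5.08 pos [0.4605 0.0191 0.2687] F [ 0.2 -0.  -0.5] open 0.0321
world d mm [  1.3   0.3 -60.7] turn share total [0.005 0.    0.006] slide(now-frame) [-0.    -0.004  0.152] slide(goal-frame) [-0.    -0.003  0.152] rows 1.5 z tool [-2.7e-03 -3.0e-04 -1.0e+00]
```

View pics/w6.png

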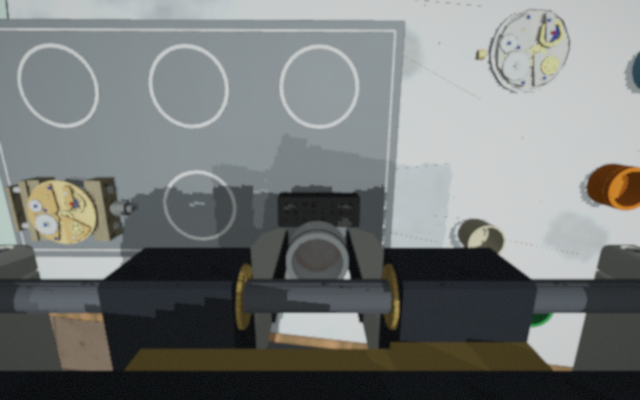

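```bash
cat > ring.py <<'E'
from h import *
def ring(w,cx,cy,r0=20,r1=46):
    g=cv2.cvtColor(w["pixels"],cv2.COLOR_BGR2GRAY).astype(np.float32);pts=[]
    for th in np.arange(0,2*np.pi,.05):
        rr=np.arange(r0,r1,.5);xs=cx+rr*np.cos(th);ys=cy+rr*np.sin(th)
        v=cv2.remap(g,xs.astype(np.float32)[None],ys.astype(np.float32)[None],1)[0];i=v.argmax()
        if v[i]-np.median(v)>20: pts.append((xs[i],ys[i]))
    e=cv2.fitEllipse(np.array(pts,np.float32));return e,len(pts)
E
python3 - <<'E'
from ring import *
w=np.load("w6.npz")
for c in[(58,86),(189,86),(319,86),(200,205)]:
    e,n=ring(w,*c,r0=28 if c[1]<100 else 25,r1=48);print(n,np.round(e[0],1),np.round(e[1],1),onz(w,e[0],.004).round(4))
im=w["pixels"];cv2.imwrite("pics/w6a.png",cv2.resize(im[180:290,240:400],None,fx=4,fy=4,interpolation=cv2.INTER_CUBIC))
E
```

```text
126 [57.6 85.3] [70.6 86.9] [0.5261 0.2174 0.004 ]
126 [188.2  85.7] [73.9 82.7] [0.5385 0.1228 0.004 ]
126 [318.9  86.2] [75.9 80.2] [0.5508 0.0282 0.004 ]
123 [199.2 204.7] [65.1 72.7] [0.4491 0.1111 0.004 ]
```

View pics/w6a.png

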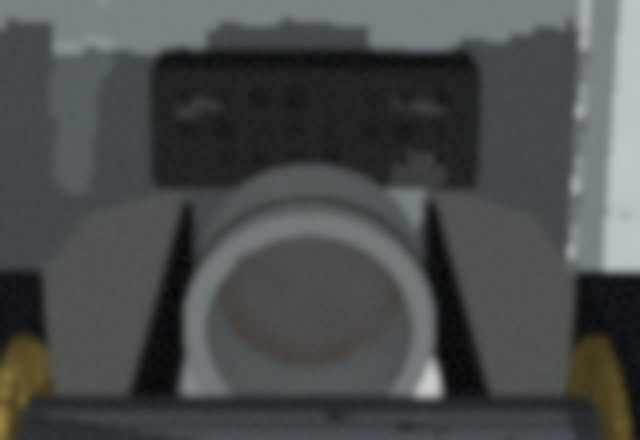

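```bash
python3 - <<'E'
from h import *
w=np.load("w6.npz")
print(onz(w,(317.1,262.1),.098))
q=lambda u,v:(239.5+(u+.5)/4,179.5+(v+.5)/4)
# block top rear corners & front-left/right side corners
for p in [(155,58),(478,58),(475,186),(152,186)]: print(onz(w,q(*p),.02).round(4))
E
```

```text
[0.45683443 0.01690831 0.098     ]
[0.4703 0.0477 0.02  ]
[ 0.4782 -0.0117  0.02  ]
[ 0.4534 -0.0153  0.02  ]
[0.4452 0.0457 0.02  ]
```

```bash
python3 - <<'E'
from h import *
w=np.load("w6.npz")
th=np.linspace(0,2*np.pi,200)
for cx in (.4568,.4605):
  for z in(.095,.098):
    P=np.array([proj(w,[cx+.0165*np.cos(t),.0169+.0165*np.sin(t),z]) for t in th])
    B=np.array([proj(w,[cx+.0165*np.cos(t),.0169+.0165*np.sin(t),z-.021]) for t in th])
    f=lambda p:((p+.5-[240,180])*4-.5).round(0)
    print(cx,z,"top v",f(P)[:,1].min(),"u",f(P)[:,0].min(),f(P)[:,0].max(),"bottom-rim min v",f(B)[:,1].min())
E
```

```text
0.4568 0.095 top v 202.0 u 185.0 435.0 bottom-rim min v 152.0
0.4568 0.098 top v 210.0 u 182.0 437.0 bottom-rim min v 158.0
0.4605 0.095 top v 175.0 u 188.0 440.0 bottom-rim min v 128.0
0.4605 0.098 top v 183.0 u 186.0 442.0 bottom-rim min v 134.0
```

```bash
python3 - <<'E'
from h import *
from scipy.optimize import least_squares
th=np.linspace(0,2*np.pi,400)
def obs(w,x,y,z,r=.0165,h=.021):
    P=np.array([proj(w,[x+r*np.cos(t),y+r*np.sin(t),z]) for t in th]);B=np.array([proj(w,[x+r*np.cos(t),y+r*np.sin(t),z-h]) for t in th])
    return np.array([P[:,1].min(),P[:,0].min(),P[:,0].max(),B[:,1].min()])
def fit(n,o,x0):
    w=np.load(n+".npz");s=least_squares(lambda p:obs(w,*p)-o,x0,x_scale=.01);print(n,s.x.round(4),s.fun.round(1), w["T"][:3,3].round(4))
q=lambda x0,y0,f:(lambda u,v:(x0-.5+(u+.5)/f,y0-.5+(v+.5)/f))
c=q(220,180,3);fit("w5",np.array([c(0,152)[1],c(198,0)[0],c(388,0)[0],c(0,121)[1]]),[.4535,-.2507,.1])
c=q(240,180,4);fit("w6",np.array([c(0,207)[1],c(182,0)[0],c(438,0)[0],c(0,162)[1]]),[.4605,.0191,.098])
E
```

```text
w5 [ 0.4504 -0.2534  0.0991] [ 1.   0.2 -0.2 -1.1] [ 0.5219 -0.2433  0.2527]
w6 [0.4568 0.0169 0.0979] [ 0.8  0.2 -0.2 -0.9] [0.5288 0.0266 0.2491]
```

Call:
{"op": "arm_command", "data": {
  "motion": [
    {"slide": [0, -0.011, 0.04], "turn": [0, 0, 0]},
    {"slide": [0, 0, 0.04], "turn": [0, 0, 0]},
    {"slide": [0, 0, 0.04], "turn": [0, 0, 0]},
    {"slide": [0, 0, 0.01], "turn": [0, 0, 0]},
    {"slide": [0, 0, 0], "turn": [0, 0, 0]}
  ]
}}

```text
t: 5.55
tool_pos: [0.4645, 0.0185, 0.2164]
orientation: [2.359, -2.071, -0.005]
force: [0.1, -0.2, -1.2]
opening: 0.032
```

```bash
python3 plan.py .4649 .0192 .210 .13
```

```text
t 5.55 pos [0.4645 0.0185 0.2164] F [ 0.1 -0.2 -1.2] open 0.032
world d mm [ 0.4  0.7 -6.4] turn share total [ 0.008  0.001 -0.001] slide(now-frame) [-0.002 -0.001  0.016] slide(goal-frame) [-0.002 -0.001  0.016] rows 0.2 z tool [-3.9e-03  1.0e-04 -1.0e+00]
```

Call:
{"op": "arm_command", "data": {
  "motion": [
    {"slide": [-0.001, -0.001, 0.005], "turn": [0.006, 0, 0]},
    {"slide": [0, 0, 0.005], "turn": [0, 0, 0]},
    {"slide": [0, 0, 0.002], "turn": [0, 0, 0]},
    {"slide": [0, 0, 0], "turn": [0, 0, 0]},
    {"slide": [0, 0, 0], "turn": [0, 0, 0]}
  ]
}}

```text
t: 5.97
tool_pos: [0.4661, 0.0202, 0.2139]
orientation: [-2.361, 2.068, -0.004]
force: [-0.8, -0.9, -0.8]
opening: 0.0325
```

```bash
python3 plan.py .4649 .0192 .210 .13;python3 -c "
from h import *
c=cap('side','d2')
cv2.imwrite('pics/d2a.png',cv2.resize(c['pixels'][150:225,280:370],None,fx=8,fy=8,interpolation=2))
c=cap('wrist','w7')
cv2.imwrite('pics/w7a.png',cv2.resize(c['pixels'][130:290,220:420],None,fx=4,fy=4,interpolation=2))"
```

```text
t 5.97 pos [0.4661 0.0202 0.2139] F [-0.8 -0.9 -0.8] open 0.0325
world d mm [-1.2 -1.  -3.9] turn share total [-0.008 -0.     0.004] slide(now-frame) [0.002 0.003 0.01 ] slide(goal-frame) [0.002 0.003 0.01 ] rows 0.1 z tool [ 3.8e-03  3.0e-04 -1.0e+00]
```

View pics/d2a.png

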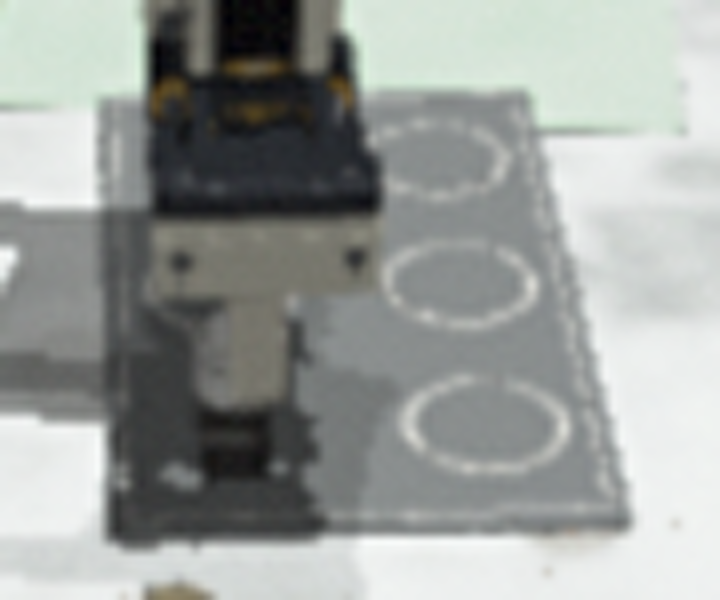

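View pics/w7a.png

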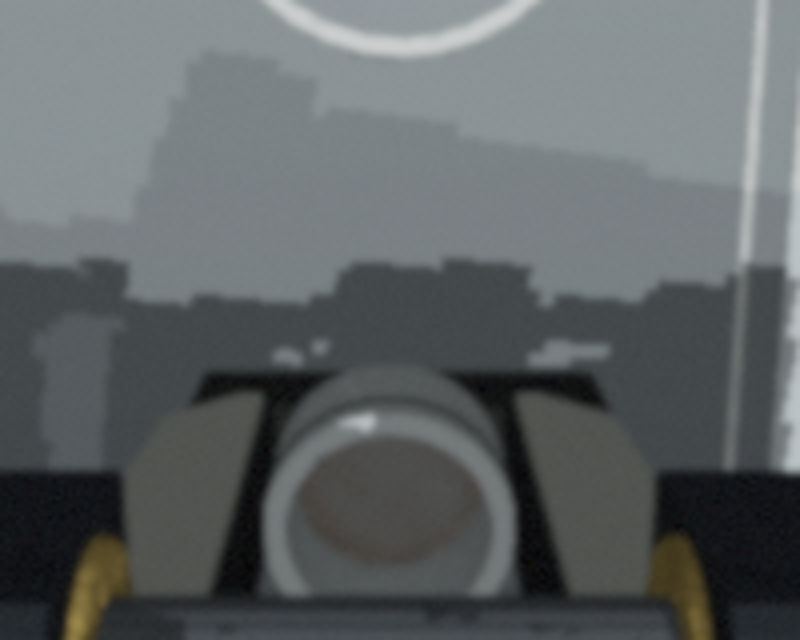

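```bash
cat > cyl.py <<'E'
from h import *
from scipy.optimize import least_squares
th=np.linspace(0,2*np.pi,400)
def obs(w,x,y,z,r,h):
    P=np.array([proj(w,[x+r*np.cos(t),y+r*np.sin(t),z]) for t in th]);B=np.array([proj(w,[x+r*np.cos(t),y+r*np.sin(t),z-h]) for t in th])
    return np.array([P[:,1].min(),P[:,0].min(),P[:,0].max(),B[:,1].min()])
def fit(n,o,x0,r=.0165,h=.021):
    w=np.load(n+".npz");s=least_squares(lambda p:obs(w,*p,r,h)-o,x0,x_scale=.01);print(n,s.x.round(4),s.fun.round(1))
q=lambda x0,y0,f:(lambda u,v:(x0-.5+(u+.5)/f,y0-.5+(v+.5)/f))
E
python3 - <<'E'
from cyl import *
c=q(220,130,4);fit("w7",np.array([c(0,405)[1],c(262,0)[0],c(517,0)[0],c(0,368)[1]]),[.4605,.0191,.044])
w=np.load("w7.npz");print([onz(w,c(*p),.02).round(4) for p in[(205,375),(597,375)]])
E
```

```text
w7 [0.4627 0.0181 0.0416] [ 1.6  0.3 -0.3 -1.8]
[array([0.4732, 0.0464, 0.02  ]), array([ 0.4807, -0.0098,  0.02  ])]
```

```bash
python3 - <<'E'
from cyl import *
c=q(220,130,4);w=np.load("w7.npz");print(onz(w,c(401,46),.004).round(4))
# mat right white line
print(onz(w,c(733,465),.004).round(4),onz(w,c(762,0),.004).round(4))
w=np.load("w6.npz");c=q(240,180,4);print(w["T"].round(4))
E
```

```text
[0.5224 0.0244 0.004 ]
[ 0.4636 -0.0375  0.004 ] [ 0.536  -0.0273  0.004 ]
[[ 1.329e-01 -9.599e-01 -2.469e-01  5.288e-01]
 [-9.911e-01 -1.288e-01 -3.290e-02  2.660e-02]
 [-3.000e-04  2.491e-01 -9.685e-01  2.491e-01]
 [ 0.000e+00  0.000e+00  0.000e+00  1.000e+00]]
```

Call:
{"op": "arm_command", "data": {
  "motion": [
    {"slide": [0.003, 0.003, 0.004], "turn": [0, 0, 0]},
    {"slide": [0, 0, 0.004], "turn": [0, 0, 0]},
    {"slide": [0, 0, 0], "turn": [0, 0, 0]},
    {"slide": [0, 0, 0], "turn": [0, 0, 0]},
    {"slide": [0, 0, 0], "turn": [0, 0, 0]}
  ]
}}

```text
t: 6.48
tool_pos: [0.4654, 0.0188, 0.2116]
orientation: [-2.361, 2.068, -0.005]
force: [-4.2, -0.2, 12.0]
opening: 0.0319
```

```bash
python3 plan.py .4649 .0192 .210 .13; python3 plan.py .4649 .0192 .210 .13;
```

```text
t 6.48 pos [0.4654 0.0188 0.2116] F [-4.2 -0.2 12. ] open 0.0319
world d mm [-0.5  0.4 -1.6] turn share total [-0.009 -0.     0.004] slide(now-frame) [-0.001  0.001  0.004] slide(goal-frame) [-0.001  0.001  0.004] rows 0.0 z tool [ 4.3e-03  3.0e-04 -1.0e+00]
t 6.48 pos [0.4654 0.0188 0.2116] F [-4.2 -0.2 12. ] open 0.0319
world d mm [-0.5  0.4 -1.6] turn share total [-0.009 -0.     0.004] slide(now-frame) [-0.001  0.001  0.004] slide(goal-frame) [-0.001  0.001  0.004] rows 0.0 z tool [ 4.3e-03  3.0e-04 -1.0e+00]
```

Call:
{"op": "arm_command", "data": {
  "motion": [
    {"slide": [0, 0, -0.001], "turn": [0, 0, 0]},
    {"slide": [0, 0, 0], "turn": [0, 0, 0]},
    {"slide": [0, 0, 0], "turn": [0, 0, 0]},
    {"slide": [0, 0, 0], "turn": [0, 0, 0]},
    {"slide": [0, 0, 0], "turn": [0, 0, 0]}
  ],
  "gripper": 56
}}

```text
t: 6.9
tool_pos: [0.4647, 0.0188, 0.2104]
orientation: [-2.361, 2.069, -0.003]
force: [-0.2, 0.1, 0.6]
opening: 0.0516
```

Call:
{"op": "arm_command", "data": {
  "motion": [
    {"slide": [0, 0, -0.02], "turn": [0, 0, 0]},
    {"slide": [0, 0, -0.08], "turn": [0, 0, 0]},
    {"slide": [0, 0, -0.1], "turn": [0, 0, 0]},
    {"slide": [0, 0, -0.05], "turn": [0, 0, 0]},
    {"slide": [0, 0.1, 0], "turn": [0, 0, 0]}
  ]
}}

```text
t: 7.32
tool_pos: [0.4302, 0.0134, 0.317]
orientation: [-2.356, 2.064, -0.017]
force: [0.6, -0.7, 1.4]
opening: 0.0518
```

```bash
python3 plan.py .4545 -.1132 .3 .13; python3 -c "
from h import *
c=cap('wrist','w8')"
```

```text
t 7.32 pos [0.4302 0.0134 0.317 ] F [ 0.6 -0.7  1.4] open 0.0518
world d mm [  24.3 -126.6  -17. ] turn share total [-0.027 -0.004  0.004] slide(now-frame) [ 0.322 -0.018  0.043] slide(goal-frame) [ 0.322 -0.019  0.043] rows 3.1 z tool [ 1.390e-02 -2.000e-04 -9.999e-01]
```

View pics/w8.png

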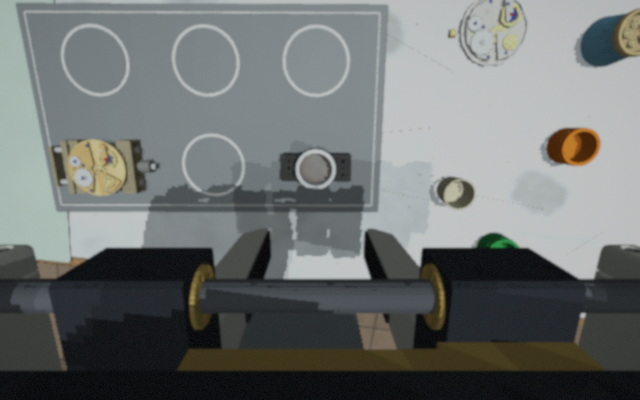

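```bash
python3 - <<'E'
import cv2
c=cv2.imread("pics/w8.png")
cv2.imwrite("pics/w8a.png",cv2.resize(c[140:200,270:370],None,fx=7,fy=7,interpolation=2))
cv2.imwrite("pics/w8b.png",cv2.resize(c[160:220,420:500],None,fx=7,fy=7,interpolation=2))
E
```

```text
(no output)
```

View pics/w8a.png

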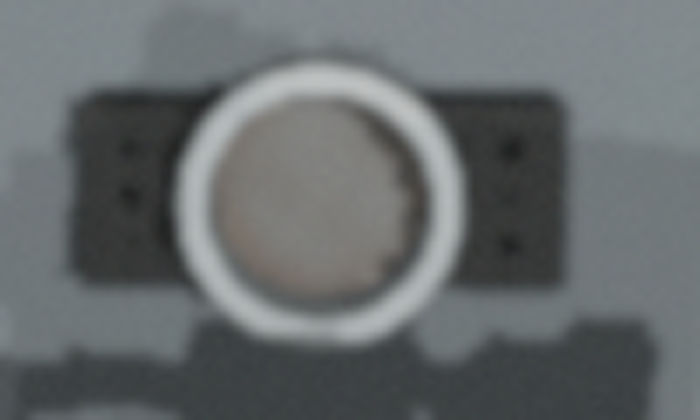

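View pics/w8b.png

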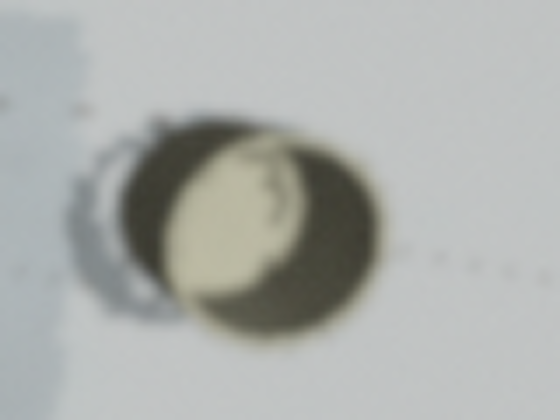

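```bash
python3 - <<'E'
from cyl import *
w=np.load("w8.npz");c=q(270,140,7);d=q(420,160,7)
print(onz(w,c(319,200),.041),onz(w,c(318.5,190),.02))
w4=np.load("w4.npz")
print("cup",tri([(w,d(275,239)),(w4,(140.3,178))]),onz(w,d(275,239),.024),onz(w4,(140.3,178),.024))
E
```

```text
[0.46307025 0.01712064 0.041     ] [0.46139858 0.01703899 0.02      ]
cup (array([ 0.45451949, -0.11337004,  0.02207946]), [0.1, 0.1]) [ 0.45491113 -0.11242146  0.024     ] [ 0.45492211 -0.1144033   0.024     ]
```

Call:
{"op": "arm_command", "data": {
  "motion": [
    {"slide": [0.08, -0.005, 0], "turn": [0, 0, 0]},
    {"slide": [0.1, -0.005, 0.03], "turn": [0, 0, 0]},
    {"slide": [0.1, -0.005, 0.06], "turn": [0, 0, 0]},
    {"slide": [0.035, -0.005, 0.06], "turn": [0, 0, 0]},
    {"slide": [0, 0, 0], "turn": [0, 0, 0]}
  ]
}}

```text
t: 7.78
tool_pos: [0.4471, -0.108, 0.2492]
orientation: [2.359, -2.074, -0.005]
force: [-1.6, -0.6, -1.5]
opening: 0.0524
```

```bash
python3 plan.py .458 -.111 .190 .13
```

```text
t 7.78 pos [ 0.4471 -0.108   0.2492] F [-1.6 -0.6 -1.5] open 0.0524
world d mm [ 10.9  -3.  -59.2] turn share total [ 0.005  0.004 -0.003] slide(now-frame) [ 0.011 -0.026  0.148] slide(goal-frame) [ 0.011 -0.026  0.148] rows 1.4 z tool [-0.0026  0.0016 -1.    ]
```

Call:
{"op": "arm_command", "data": {
  "motion": [
    {"slide": [0.011, -0.026, 0.03], "turn": [0, 0, 0]},
    {"slide": [0, 0, 0.06], "turn": [0, 0, 0]},
    {"slide": [0, 0, 0.04], "turn": [0, 0, 0]},
    {"slide": [0, 0, 0.016], "turn": [0, 0, 0]},
    {"slide": [0, 0, 0], "turn": [0, 0, 0]}
  ]
}}

```text
t: 8.2
tool_pos: [0.4589, -0.108, 0.1937]
orientation: [-2.363, 2.069, 0.002]
force: [-0.3, -0.3, -0.4]
opening: 0.0522
```

Call:
{"op": "arm_command", "data": {
  "motion": [
    {"slide": [0, 0, 0], "turn": [0, 0, 0]},
    {"slide": [0, 0, 0], "turn": [0, 0, 0]},
    {"slide": [0, 0, 0], "turn": [0, 0, 0]},
    {"slide": [0, 0, 0], "turn": [0, 0, 0]},
    {"slide": [0, 0, 0], "turn": [0, 0, 0]}
  ],
  "gripper": 10,
  "grip_force": 10
}}

```text
t: 8.62
tool_pos: [0.4603, -0.1091, 0.1958]
orientation: [-2.361, 2.068, -0.006]
force: [0.0, -0.4, 4.2]
opening: 0.0274
```

```bash
python3 plan.py .4524 .1137 .29 .13
```

```text
t 8.62 pos [ 0.4603 -0.1091  0.1958] F [ 0.  -0.4  4.2] open 0.0274
world d mm [ -7.9 222.8  94.2] turn share total [-0.009 -0.002  0.004] slide(now-frame) [-0.554 -0.055 -0.236] slide(goal-frame) [-0.555 -0.053 -0.235] rows 5.8 z tool [ 4.7e-03 -3.0e-04 -1.0e+00]
```

Call:
{"op": "arm_command", "data": {
  "motion": [
    {"slide": [0, 0, -0.06], "turn": [-0.006, 0, 0]},
    {"slide": [0, 0, -0.1], "turn": [0, 0, 0]},
    {"slide": [-0.04, 0, -0.07], "turn": [0, 0, 0]},
    {"slide": [-0.1, 0, 0], "turn": [0, 0, 0]},
    {"slide": [-0.1, 0, 0], "turn": [0, 0, 0]}
  ]
}}

```text
t: 9.03
tool_pos: [0.4481, -0.0138, 0.29]
orientation: [-2.357, 2.072, -0.008]
force: [-0.4, 0.7, -0.6]
opening: 0.0268
```

Call:
{"op": "arm_command", "data": {
  "motion": [
    {"slide": [-0.1, -0.013, 0], "turn": [0, 0, 0]},
    {"slide": [-0.1, -0.013, 0], "turn": [0, 0, 0]},
    {"slide": [-0.1, -0.013, 0], "turn": [0, 0, 0]},
    {"slide": [-0.013, -0.013, 0], "turn": [0, 0, 0]},
    {"slide": [0, 0, 0], "turn": [0, 0, 0]}
  ]
}}

```text
t: 9.45
tool_pos: [0.4513, 0.1154, 0.2872]
orientation: [-2.367, 2.064, -0.001]
force: [1.1, -1.3, -0.3]
opening: 0.0269
```

```bash
python3 plan.py .4524 .1137 .23 .13; python3 -c "
from h import *
c=cap('wrist','w9')
cv2.imwrite('pics/w9a.png',cv2.resize(c['pixels'][170:290,220:420],None,fx=4,fy=4,interpolation=2))"
```

```text
t 9.45 pos [0.4513 0.1154 0.2872] F [ 1.1 -1.3 -0.3] open 0.0269
world d mm [  1.1  -1.7 -57.2] turn share total [-0.002  0.001  0.013] slide(now-frame) [ 0.005 -0.002  0.143] slide(goal-frame) [ 0.004 -0.002  0.143] rows 1.4 z tool [ 9.e-04  4.e-04 -1.e+00]
```

View pics/w9a.png

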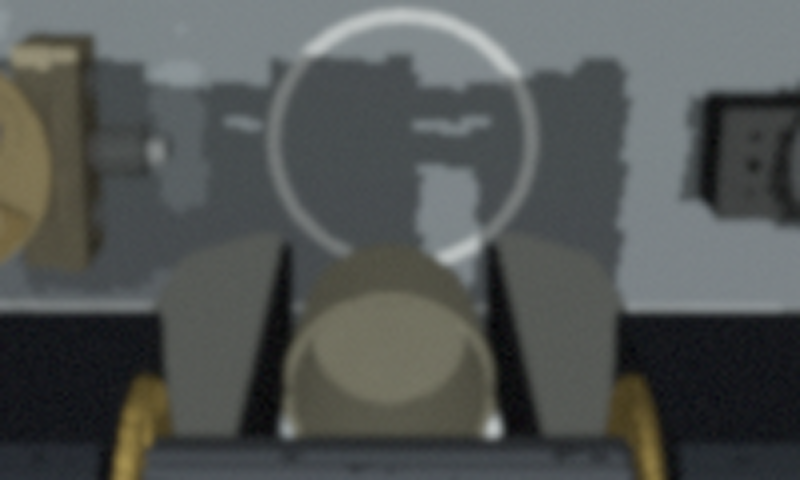

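```bash
cat >> cyl.py <<'E'
def fit3(n,o,x0,r):
    w=np.load(n+".npz");s=least_squares(lambda p:obs(w,*p,r,.01)[:3]-o,x0,x_scale=.01);print(n,s.x.round(4),s.fun.round(1));return s.x
E
python3 - <<'E'
from cyl import *
c=q(220,170,4);fit3("w9",np.array([c(0,289)[1],c(283,0)[0],c(496,0)[0]]),[.45,.11,.115],.014)
E
```

```text
w9 [0.4448 0.1129 0.1147] [-0.  0.  0.]
```

Call:
{"op": "arm_command", "data": {
  "motion": [
    {"slide": [0.006, -0.01, 0.04], "turn": [0, 0, 0.01]},
    {"slide": [0, 0, 0.07], "turn": [0, 0, 0]},
    {"slide": [0, 0, 0.06], "turn": [0, 0, 0]},
    {"slide": [0, 0, 0.025], "turn": [0, 0, 0]},
    {"slide": [0, 0, 0], "turn": [0, 0, 0]}
  ]
}}

```text
t: 9.92
tool_pos: [0.4541, 0.1096, 0.206]
orientation: [2.352, -2.076, -0.006]
force: [-0.3, 0.5, -0.9]
opening: 0.0269
```

```bash
python3 plan.py .4555 .1136 .1985 .13; python3 -c "
from h import *
c=cap('wrist','w10')
cv2.imwrite('pics/w10a.png',cv2.resize(c['pixels'][130:290,220:420],None,fx=4,fy=4,interpolation=2))"
```

```text
t 9.92 pos [0.4541 0.1096 0.206 ] F [-0.3  0.5 -0.9] open 0.0269
world d mm [ 1.4  4.  -7.5] turn share total [ 0.012 -0.001 -0.01 ] slide(now-frame) [-0.009 -0.005  0.019] slide(goal-frame) [-0.009 -0.005  0.019] rows 0.2 z tool [-0.0057 -0.001  -1.    ]
```

View pics/w10a.png

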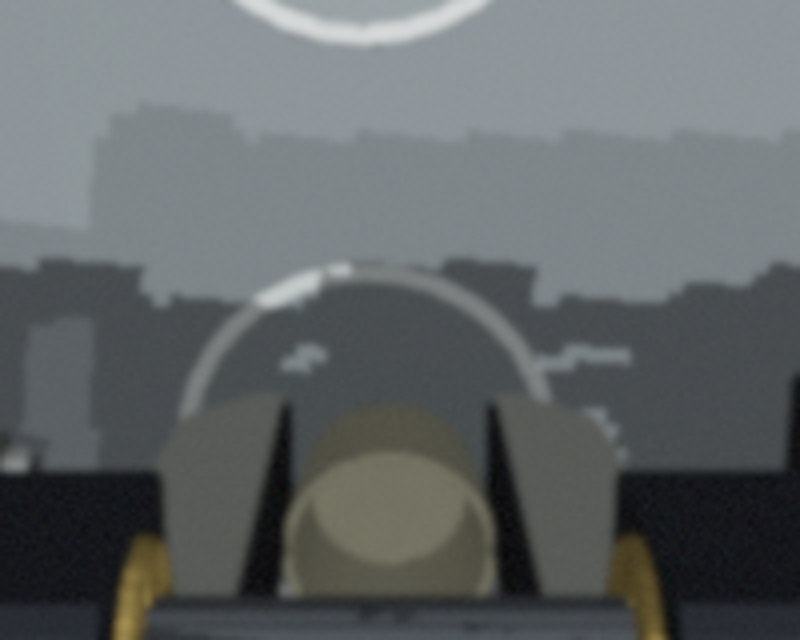

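Call:
{"op": "arm_command", "data": {
  "motion": [
    {"slide": [-0.009, -0.005, 0.005], "turn": [0.006, 0, -0.005]},
    {"slide": [0, 0, 0.005], "turn": [0, 0, 0]},
    {"slide": [0, 0, 0], "turn": [0, 0, 0]},
    {"slide": [0, 0, 0], "turn": [0, 0, 0]},
    {"slide": [0, 0, 0], "turn": [0, 0, 0]}
  ]
}}

```text
t: 10.38
tool_pos: [0.4574, 0.1152, 0.2055]
orientation: [-2.358, 2.071, -0.004]
force: [-0.1, 0.1, 0.5]
opening: 0.027
```

```bash
python3 plan.py .4555 .1136 .1985 .13; python3 -c "
from h import *
c=cap('wrist','w11')
cv2.imwrite('pics/w11a.png',cv2.resize(c['pixels'][130:290,220:420],None,fx=4,fy=4,interpolation=2))"
```

```text
t 10.38 pos [0.4574 0.1152 0.2055] F [-0.1  0.1  0.5] open 0.027
world d mm [-1.9 -1.6 -7. ] turn share total [-0.008  0.    -0.001] slide(now-frame) [0.003 0.005 0.017] slide(goal-frame) [0.003 0.005 0.017] rows 0.2 z tool [ 4.1e-03  5.0e-04 -1.0e+00]
```

View pics/w11a.png

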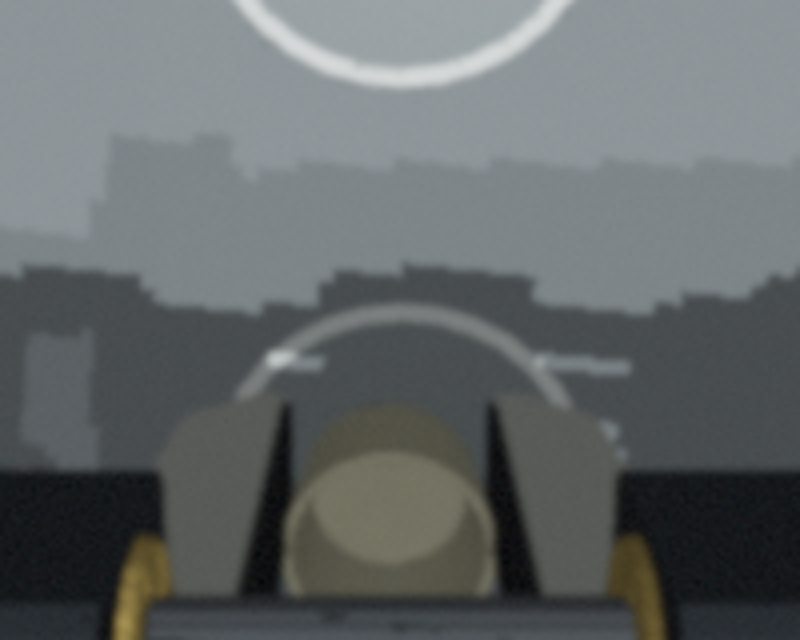

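Call:
{"op": "arm_command", "data": {
  "motion": [
    {"slide": [0.003, 0.004, 0.006], "turn": [0, 0, 0]},
    {"slide": [0, 0, 0.006], "turn": [0, 0, 0]},
    {"slide": [0, 0, 0], "turn": [0, 0, 0]},
    {"slide": [0, 0, 0], "turn": [0, 0, 0]},
    {"slide": [0, 0, 0], "turn": [0, 0, 0]}
  ]
}}

```text
t: 10.85
tool_pos: [0.4556, 0.1137, 0.1998]
orientation: [-2.359, 2.072, -0.003]
force: [-0.7, -0.7, 0.1]
opening: 0.0268
```

```bash
python3 plan.py .4555 .1136 .1985 .13; python3 -c "
from h import *
c=cap('wrist','w12')
cv2.imwrite('pics/w12a.png',cv2.resize(c['pixels'][130:290,220:420],None,fx=4,fy=4,interpolation=2))"
```

```text
t 10.85 pos [0.4556 0.1137 0.1998] F [-0.7 -0.7  0.1] open 0.0268
world d mm [-0.1 -0.1 -1.3] turn share total [-0.005  0.    -0.001] slide(now-frame) [0.    0.    0.003] slide(goal-frame) [0.    0.    0.003] rows 0.0 z tool [ 2.7e-03  3.0e-04 -1.0e+00]
```

View pics/w12a.png

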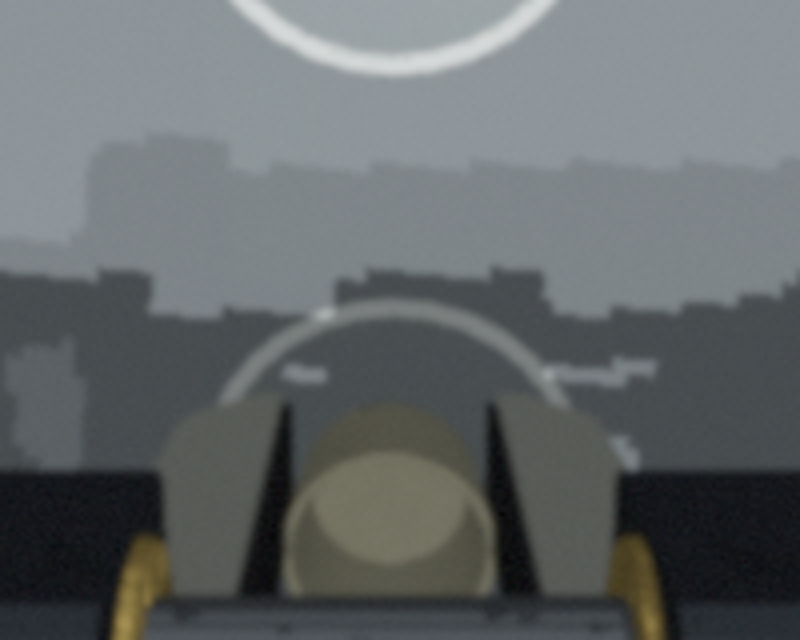

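```bash
python3 - <<'E'
from cyl import *
c=q(220,130,4);fit3("w12",np.array([c(0,450)[1],c(283,0)[0],c(496,0)[0]]),[.45,.11,.03],.014)
w=np.load("w12.npz");print("ring far edge",onz(w,c(393,309),.004))
e=np.array([.449,.1112,.004])+.0282*np.array([.9916,.13,0]);print("expected far (r 28.2)",e)
E
```

```text
w12 [0.4493 0.1112 0.0274] [0. 0. 0.]
ring far edge [0.47542362 0.11415013 0.004     ]
expected far (r 28.2) [0.47696312 0.114866   0.004     ]
```

Call:
{"op": "arm_command", "data": {
  "motion": [
    {"slide": [0, 0.002, 0.002], "turn": [0, 0, 0]},
    {"slide": [0, 0, 0.002], "turn": [0, 0, 0]},
    {"slide": [0, 0, 0], "turn": [0, 0, 0]},
    {"slide": [0, 0, 0], "turn": [0, 0, 0]},
    {"slide": [0, 0, 0], "turn": [0, 0, 0]}
  ]
}}

```text
t: 11.32
tool_pos: [0.4555, 0.1137, 0.1995]
orientation: [-2.358, 2.071, -0.005]
force: [-0.9, -0.7, 8.5]
opening: 0.0269
```

```bash
python3 plan.py .4548 .1135 .1985 .13
```

```text
t 11.32 pos [0.4555 0.1137 0.1995] F [-0.9 -0.7  8.5] open 0.0269
world d mm [-0.7 -0.2 -1. ] turn share total [-0.01  -0.    -0.001] slide(now-frame) [0.    0.002 0.003] slide(goal-frame) [0.    0.002 0.003] rows 0.0 z tool [ 4.7e-03  6.0e-04 -1.0e+00]
```

Call:
{"op": "arm_command", "data": {
  "motion": [
    {"slide": [0, 0, -0.001], "turn": [0, 0, 0]},
    {"slide": [0, 0, 0], "turn": [0, 0, 0]},
    {"slide": [0, 0, 0], "turn": [0, 0, 0]},
    {"slide": [0, 0, 0], "turn": [0, 0, 0]},
    {"slide": [0, 0, 0], "turn": [0, 0, 0]}
  ],
  "gripper": 52
}}

```text
t: 11.73
tool_pos: [0.4547, 0.1136, 0.1985]
orientation: [-2.359, 2.072, -0.002]
force: [0.1, 0.5, 0.6]
opening: 0.0479
```

Call:
{"op": "arm_command", "data": {
  "motion": [
    {"slide": [0, 0, -0.02], "turn": [0, 0, 0]},
    {"slide": [0, 0, -0.08], "turn": [0, 0, 0]},
    {"slide": [0, 0, -0.1], "turn": [0, 0, 0]},
    {"slide": [0, 0, -0.05], "turn": [0, 0, 0]},
    {"slide": [0.1, 0.0, 0], "turn": [0, 0, 0]}
  ]
}}

```text
t: 12.15
tool_pos: [0.4614, 0.078, 0.3055]
orientation: [-2.358, 2.059, -0.011]
force: [2.2, -1.0, 1.0]
opening: 0.0485
```

```bash
python3 plan.py .56 -.36 .31 .13; python3 -c "
from h import *
c=cap('wrist','w13')"
```

```text
t 12.15 pos [0.4614 0.078  0.3055] F [ 2.2 -1.   1. ] open 0.0485
world d mm [  98.6 -438.     4.5] turn share total [-0.026  0.004  0.01 ] slide(now-frame) [ 1.118 -0.097 -0.012] slide(goal-frame) [ 1.118 -0.103 -0.011] rows 10.8 z tool [ 0.0126  0.0037 -0.9999]
```

View pics/w13.png

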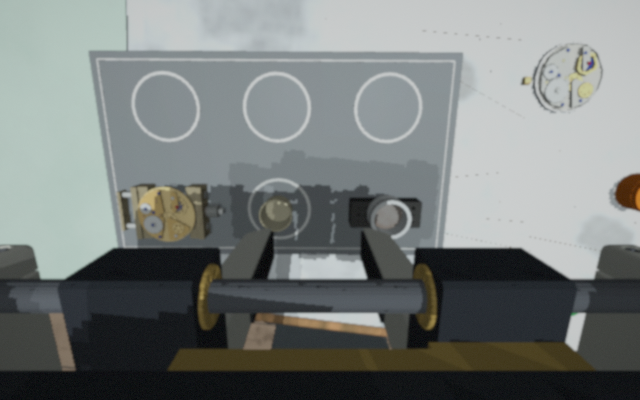

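```bash
python3 - <<'E'
import cv2
c=cv2.imread("pics/w13.png")
cv2.imwrite("pics/w13a.png",cv2.resize(c[170:245,230:435],None,fx=3.9,fy=3.9,interpolation=2))
E
```

```text
(no output)
```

View pics/w13a.png

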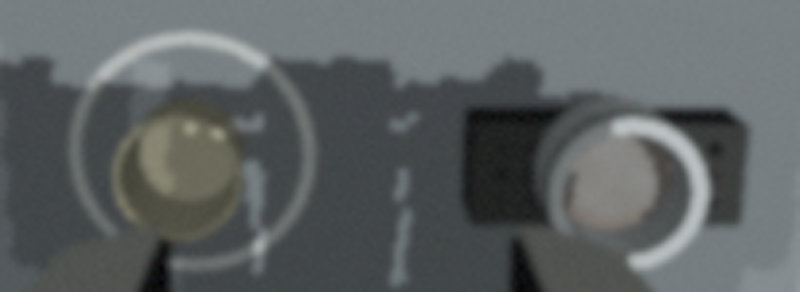

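```bash
python3 - <<'E'
from ring import *
from cyl import q,fit3
w=np.load("w13.npz")
c=q(230,170,3.9)
e,n=ring(w,276.5,206.5,26,38);print(n,np.round(e[0],1),onz(w,e[0],.004).round(4))
f,n=ring(w,165,106,26,42);print(np.round(f[0],1),onz(w,f[0],.004).round(4))
print("cup rim",onz(w,c(177,175),.028).round(4),"cup from rim circle")
print("sleeve",onz(w,c(629,192),.041).round(4), "pred ring manual", onz(w,c(192,150),.004))
E
```

```text
110 [279.1 208. ] [0.4492 0.1106 0.004 ]
[165.3 106.1] [0.526 0.217 0.004]
cup rim [0.4499 0.1113 0.028 ] cup from rim circle
sleeve [0.463  0.0168 0.041 ] pred ring manual [0.4490901  0.11082653 0.004     ]
```

Call:
{"op": "arm_command", "data": {
  "motion": [
    {"slide": [0.1, 0, 0], "turn": [0, 0, 0]},
    {"slide": [0.1, 0, 0], "turn": [0, 0, 0]},
    {"slide": [0.1, 0, 0], "turn": [0, 0, 0]},
    {"slide": [0.1, 0, 0], "turn": [0, 0, 0]},
    {"slide": [0.1, 0, 0], "turn": [0, 0, 0]}
  ],
  "gripper": 66
}}

```text
t: 12.62
tool_pos: [0.4852, -0.1264, 0.2991]
orientation: [-2.359, 2.072, -0.004]
force: [1.3, -0.7, -0.2]
opening: 0.0612
```

Call:
{"op": "arm_command", "data": {
  "motion": [
    {"slide": [0.1, 0.01, 0], "turn": [0, 0, 0]},
    {"slide": [0.1, 0.01, 0], "turn": [0, 0, 0]},
    {"slide": [0.1, 0.01, 0], "turn": [0, 0, 0]},
    {"slide": [0.1, 0.01, 0], "turn": [0, 0, 0]},
    {"slide": [0.1, 0, 0], "turn": [0, 0, 0]}
  ]
}}

```text
t: 13.03
tool_pos: [0.4945, -0.327, 0.2988]
orientation: [-2.358, 2.073, -0.002]
force: [0.4, -0.0, -0.6]
opening: 0.0612
```

Call:
{"op": "arm_command", "data": {
  "motion": [
    {"slide": [0.05, 0, 0], "turn": [0, 0, 0]},
    {"slide": [0, 0, 0], "turn": [0, 0, 0]},
    {"slide": [0, 0, 0], "turn": [0, 0, 0]},
    {"slide": [0, 0, 0], "turn": [0, 0, 0]},
    {"slide": [0, 0, 0], "turn": [0, 0, 0]}
  ]
}}

```text
t: 13.45
tool_pos: [0.4981, -0.3434, 0.2986]
orientation: [-2.36, 2.07, -0.002]
force: [0.7, 0.5, -0.1]
opening: 0.0612
```

```bash
python3 plan.py .57 -.365 .26 .13; python3 -c "
from h import *
c=cap('wrist','w14')"
```

```text
t 13.45 pos [ 0.4981 -0.3434  0.2986] F [ 0.7  0.5 -0.1] open 0.0612
world d mm [ 71.9 -21.6 -38.6] turn share total [-0.005  0.002  0.001] slide(now-frame) [ 0.077 -0.171  0.097] slide(goal-frame) [ 0.077 -0.171  0.096] rows 2.0 z tool [ 0.0025  0.0011 -1.    ]
```

View pics/w14.png

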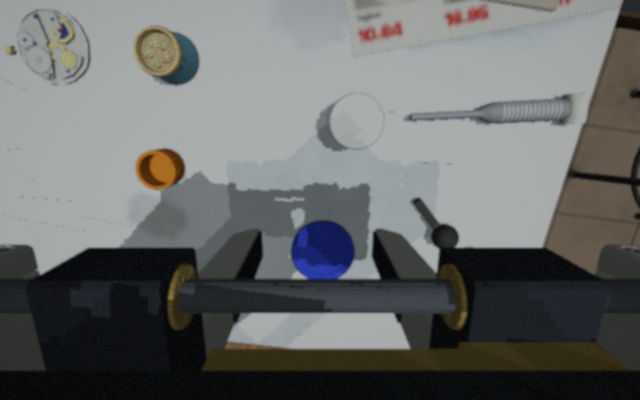

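```bash
python3 - <<'E'
from cyl import *
w=np.load("w14.npz");im=w["pixels"]
cv2.imwrite("pics/w14a.png",cv2.resize(im[75:165,300:430],None,fx=5,fy=5,interpolation=2))
w2=np.load("w2.npz")
print("tip",onz(w,(406,118),.004),"tip w2",onz(w2,(518,67),.004), "body left end",onz(w,(480,112),.006))
E
```

```text
tip [ 0.57704546 -0.4097668   0.004     ] tip w2 [ 0.57851601 -0.41232625  0.004     ] body left end [ 0.58972064 -0.46915712  0.006     ]
```

View pics/w14a.png

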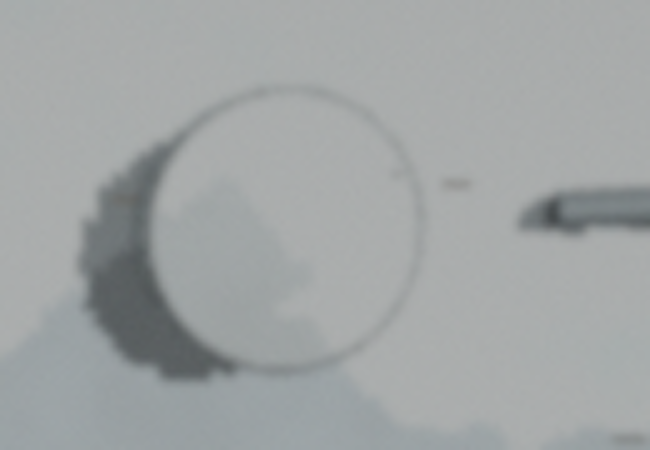

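```bash
python3 - <<'E'
from cyl import *
w=np.load("w14.npz");w2=np.load("w2.npz");w4=np.load("w4.npz")
c=q(300,75,5);b=q(320,0,3);p=c(287,230)
for z in(.046,.048):print(onz(w,p,z).round(4),onz(w2,b(525,192),z).round(4),onz(w4,(505.5,60.5),z).round(4))
print(tri([(w,p),(w2,b(525,192)),(w4,(505.5,60.5))]))
E
```

```text
[ 0.5691 -0.3642  0.046 ] [ 0.5693 -0.3646  0.046 ] [ 0.5687 -0.3643  0.046 ]
[ 0.5691 -0.364   0.048 ] [ 0.5688 -0.3636  0.048 ] [ 0.5682 -0.3633  0.048 ]
(array([ 0.56896745, -0.36426496,  0.04627195]), [0.2, 0.3, 0.4])
```

Call:
{"op": "arm_command", "data": {
  "motion": [
    {"slide": [0, -0.01, 0], "turn": [0, 0, 0.24]},
    {"slide": [0, -0.02, 0], "turn": [0, 0, 0.24]},
    {"slide": [0, -0.04, 0], "turn": [0, 0, 0.24]},
    {"slide": [0, -0.04, 0], "turn": [0, 0, 0.24]},
    {"slide": [0, -0.03, 0], "turn": [0, 0, 0.04]}
  ],
  "gripper": 60
}}

```text
t: 13.92
tool_pos: [0.554, -0.3521, 0.2993]
orientation: [-1.765, 2.595, -0.003]
force: [0.1, 0.0, 0.5]
opening: 0.0558
```

```bash
python3 plan.py .573 -.3636 .19 -.37; python3 -c "
from plant import robot;print(robot.read_state()['q'])"
```

```text
t 13.92 pos [ 0.554  -0.3521  0.2993] F [0.1 0.  0.5] open 0.0558
world d mm [  19.   -11.5 -109.3] turn share total [-0.006  0.003 -0.013] slide(now-frame) [ 0.01  -0.054  0.273] slide(goal-frame) [ 0.01  -0.055  0.273] rows 2.7 z tool [ 3.5e-03  4.0e-04 -1.0e+00]
[-0.6449812   0.34604004  1.43304516  0.00243652  1.35992687  1.30159544]
```

Call:
{"op": "arm_command", "data": {
  "motion": [
    {"slide": [0.01, -0.055, 0.03], "turn": [0, 0, 0]},
    {"slide": [0, 0, 0.08], "turn": [0, 0, 0]},
    {"slide": [0, 0, 0.02], "turn": [0, 0, 0]},
    {"slide": [0, 0, 0], "turn": [0, 0, 0]},
    {"slide": [0, 0, 0], "turn": [0, 0, 0]}
  ]
}}

```text
t: 14.33
tool_pos: [0.5715, -0.3642, 0.2463]
orientation: [-1.774, 2.591, 0.002]
force: [-0.1, 0.4, 0.5]
opening: 0.0561
```

```bash
python3 plan.py .573 -.3636 .19 -.37; python3 -c "
from h import *
c=cap('wrist','w15')
cv2.imwrite('pics/w15a.png',c['pixels'][60:330,160:480])"
```

```text
t 14.33 pos [ 0.5715 -0.3642  0.2463] F [-0.1  0.4  0.5] open 0.0561
world d mm [  1.5   0.6 -56.3] turn share total [0.    0.004 0.   ] slide(now-frame) [-0.003 -0.003  0.141] slide(goal-frame) [-0.003 -0.003  0.141] rows 1.4 z tool [ 8.e-04  2.e-03 -1.e+00]
```

View pics/w15a.png

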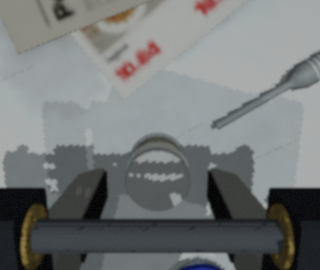

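Call:
{"op": "arm_command", "data": {
  "motion": [
    {"slide": [-0.002, -0.003, 0.04], "turn": [0, 0, 0]},
    {"slide": [0, 0, 0.06], "turn": [0, 0, 0]},
    {"slide": [0, 0, 0.03], "turn": [0, 0, 0]},
    {"slide": [0, 0, 0.006], "turn": [0, 0, 0]},
    {"slide": [0, 0, 0], "turn": [0, 0, 0]}
  ]
}}

```text
t: 14.8
tool_pos: [0.5729, -0.3645, 0.1911]
orientation: [-1.773, 2.591, 0.002]
force: [0.1, -0.1, 0.1]
opening: 0.056
```

Call:
{"op": "arm_command", "data": {
  "motion": [
    {"slide": [0, 0, 0], "turn": [0, 0, 0]},
    {"slide": [0, 0, 0], "turn": [0, 0, 0]},
    {"slide": [0, 0, 0], "turn": [0, 0, 0]},
    {"slide": [0, 0, 0], "turn": [0, 0, 0]},
    {"slide": [0, 0, 0], "turn": [0, 0, 0]}
  ],
  "gripper": 25,
  "grip_force": 20
}}

```text
t: 15.22
tool_pos: [0.5741, -0.3654, 0.1941]
orientation: [-1.772, 2.59, -0.006]
force: [0.6, 0.5, 5.2]
opening: 0.0406
```

```bash
python3 plan.py .573 -.3636 .29 -.37
```

```text
t 15.22 pos [ 0.5741 -0.3654  0.1941] F [0.6 0.5 5.2] open 0.0406
world d mm [-1.1  1.8 95.9] turn share total [-0.01   0.002 -0.001] slide(now-frame) [-0.003  0.003 -0.24 ] slide(goal-frame) [-0.003  0.004 -0.24 ] rows 2.3 z tool [ 0.005  -0.0011 -1.    ]
```

Call:
{"op": "arm_command", "data": {
  "motion": [
    {"slide": [0, 0, -0.06], "turn": [0, 0, 0]},
    {"slide": [0, 0, -0.1], "turn": [0, 0, 0]},
    {"slide": [0, 0, -0.09], "turn": [0, 0, -0.2]},
    {"slide": [0, 0, 0], "turn": [0, 0, -0.24]},
    {"slide": [0, 0, 0], "turn": [0, 0, -0.24]}
  ]
}}

```text
t: 15.63
tool_pos: [0.5743, -0.3658, 0.2972]
orientation: [-2.191, 2.246, -0.014]
force: [-0.4, -0.7, -1.2]
opening: 0.0404
```

Call:
{"op": "arm_command", "data": {
  "motion": [
    {"slide": [-0.05, 0, 0], "turn": [0, 0, -0.24]},
    {"slide": [-0.1, 0, 0], "turn": [0, 0, -0.08]},
    {"slide": [-0.1, 0, 0], "turn": [0, 0, 0]},
    {"slide": [-0.1, 0, 0], "turn": [0, 0, 0]},
    {"slide": [-0.1, 0, 0], "turn": [0, 0, 0]}
  ]
}}

```text
t: 16.05
tool_pos: [0.5541, -0.1846, 0.2923]
orientation: [-2.358, 2.072, -0.002]
force: [0.4, -0.2, -0.7]
opening: 0.0404
```

```bash
python3 plan.py .5418 .1254 .29 .13
```

```text
t 16.05 pos [ 0.5541 -0.1846  0.2923] F [ 0.4 -0.2 -0.7] open 0.0404
world d mm [-12.3 310.   -2.3] turn share total [-0.005  0.001 -0.003] slide(now-frame) [-0.773 -0.069  0.006] slide(goal-frame) [-0.772 -0.07   0.006] rows 7.4 z tool [ 2.7e-03  7.0e-04 -1.0e+00]
```

Call:
{"op": "arm_command", "data": {
  "motion": [
    {"slide": [-0.1, -0.01, 0], "turn": [0, 0, 0]},
    {"slide": [-0.1, -0.01, 0], "turn": [0, 0, 0]},
    {"slide": [-0.1, -0.01, 0], "turn": [0, 0, 0]},
    {"slide": [-0.1, -0.01, 0], "turn": [0, 0, 0]},
    {"slide": [-0.1, -0.01, 0], "turn": [0, 0, 0]}
  ]
}}

```text
t: 16.47
tool_pos: [0.5482, 0.0166, 0.2927]
orientation: [-2.358, 2.072, -0.003]
force: [0.9, 1.2, -1.3]
opening: 0.0406
```

Call:
{"op": "arm_command", "data": {
  "motion": [
    {"slide": [-0.1, -0.01, 0], "turn": [0, 0, 0]},
    {"slide": [-0.1, -0.01, 0], "turn": [0, 0, 0]},
    {"slide": [-0.05, 0, 0], "turn": [0, 0, 0]},
    {"slide": [0, 0, 0], "turn": [0, 0, 0]},
    {"slide": [0, 0, 0], "turn": [0, 0, 0]}
  ]
}}

```text
t: 16.88
tool_pos: [0.5435, 0.1161, 0.2925]
orientation: [-2.362, 2.069, -0.003]
force: [0.6, 0.3, -0.4]
opening: 0.0403
```

```bash
python3 plan.py .5418 .1254 .23 .13; python3 -c "
from h import *
c=cap('wrist','w16')
cv2.imwrite('pics/w16a.png',cv2.resize(c['pixels'][150:300,220:420],None,fx=4,fy=4,interpolation=2))"
```

```text
t 16.88 pos [0.5435 0.1161 0.2925] F [ 0.6  0.3 -0.4] open 0.0403
world d mm [ -1.7   9.3 -62.5] turn share total [-0.005 -0.     0.004] slide(now-frame) [-0.024  0.002  0.156] slide(goal-frame) [-0.024  0.001  0.156] rows 1.5 z tool [ 2.7e-03  1.0e-04 -1.0e+00]
```

View pics/w16a.png

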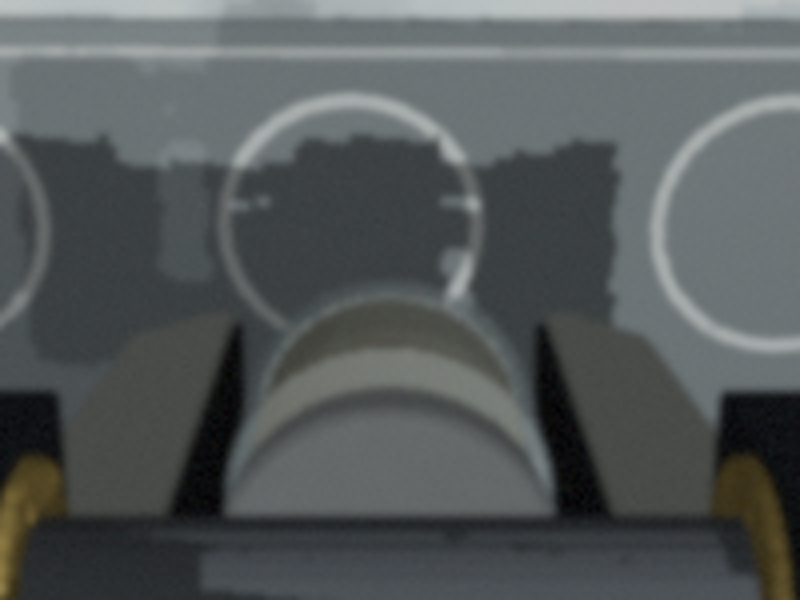

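```bash
python3 - <<'E'
from cyl import *
w=np.load("w16.npz");c=q(220,150,4)
def solve(vmin,z,r,y=.1145):
    f=lambda x:min(proj(w,[x+r*np.cos(t),y+r*np.sin(t),z])[1] for t in th)-vmin
    from scipy.optimize import brentq
    return brentq(f,.45,.6)
print("bottom",[round(solve(c(0,283)[1],z,.0205),4) for z in(.098,.101)],"lid",[round(solve(c(0,390)[1],z+.048,.020),4) for z in(.098,.101)])
P=lambda x,y,z:((proj(w,[x,y,z])+.5-[220,150])*4-.5).round()
print(P(.54,.114,.1),P(.54,.1161,.1),P(.54,.114,.148))
E
```

```text
bottom [0.5351, 0.5361] lid [0.5392, 0.5404]
[389. 390.] [375. 388.] [389. 561.]
```

Call:
{"op": "arm_command", "data": {
  "motion": [
    {"slide": [-0.022, -0.003, 0.03], "turn": [0, 0, 0]},
    {"slide": [0, 0, 0.08], "turn": [0, 0, 0]},
    {"slide": [0, 0, 0.07], "turn": [0, 0, 0]},
    {"slide": [0, 0, 0.03], "turn": [0, 0, 0]},
    {"slide": [0, 0, 0], "turn": [0, 0, 0]}
  ]
}}

```text
t: 17.35
tool_pos: [0.5421, 0.1227, 0.2041]
orientation: [2.356, -2.073, -0.005]
force: [-0.0, -0.4, -1.2]
opening: 0.0403
```

```bash
python3 plan.py .5436 .1251 .196 .13; python3 -c "
from h import *
c=cap('wrist','w17')
cv2.imwrite('pics/w17a.png',cv2.resize(c['pixels'][150:300,220:420],None,fx=4,fy=4,interpolation=2))"
```

```text
t 17.35 pos [0.5421 0.1227 0.2041] F [-0.  -0.4 -1.2] open 0.0403
world d mm [ 1.5  2.4 -8.1] turn share total [ 0.01  -0.    -0.005] slide(now-frame) [-0.005 -0.005  0.02 ] slide(goal-frame) [-0.005 -0.005  0.02 ] rows 0.2 z tool [-4.8e-03 -7.0e-04 -1.0e+00]
```

View pics/w17a.png

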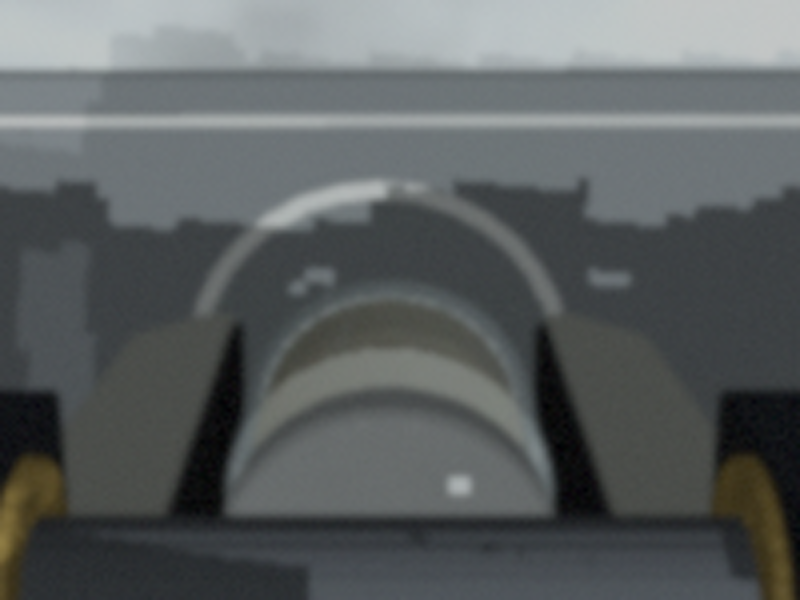

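Call:
{"op": "arm_command", "data": {
  "motion": [
    {"slide": [-0.005, -0.004, 0.005], "turn": [0.006, 0, 0]},
    {"slide": [0, 0, 0.005], "turn": [0, 0, 0]},
    {"slide": [0, 0, 0.003], "turn": [0, 0, 0]},
    {"slide": [0, 0, 0], "turn": [0, 0, 0]},
    {"slide": [0, 0, 0], "turn": [0, 0, 0]}
  ]
}}

```text
t: 17.82
tool_pos: [0.5459, 0.1261, 0.2042]
orientation: [-2.356, 2.07, -0.008]
force: [-0.5, -0.0, -1.6]
opening: 0.0404
```

```bash
python3 plan.py .5436 .1251 .196 .13; python3 -c "
from h import *
c=cap('wrist','w18')
cv2.imwrite('pics/w18a.png',cv2.resize(c['pixels'][150:300,220:420],None,fx=4,fy=4,interpolation=2))"
```

```text
t 17.82 pos [0.5459 0.1261 0.2042] F [-0.5 -0.  -1.6] open 0.0404
world d mm [-2.3 -1.  -8.2] turn share total [-0.015 -0.    -0.001] slide(now-frame) [0.002 0.006 0.021] slide(goal-frame) [0.002 0.006 0.021] rows 0.2 z tool [ 7.2e-03  9.0e-04 -1.0e+00]
```

View pics/w18a.png

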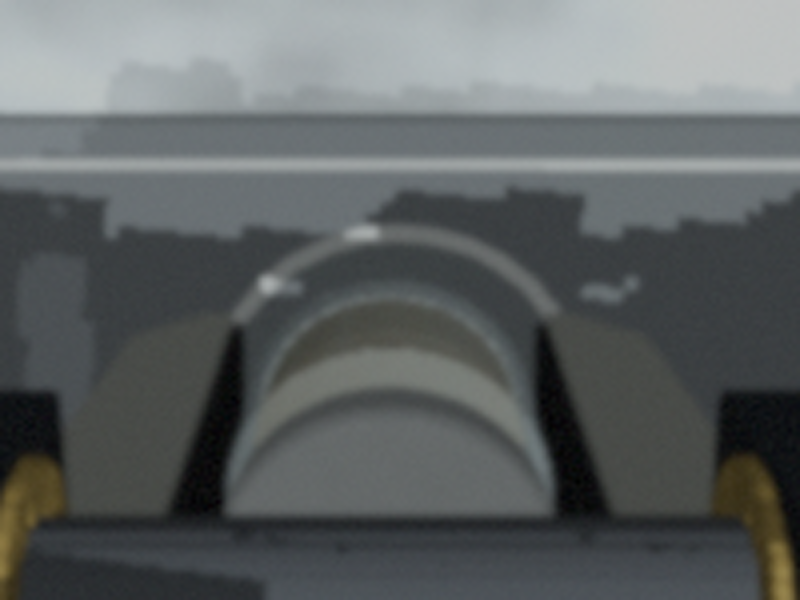

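Call:
{"op": "arm_command", "data": {
  "motion": [
    {"slide": [0.002, 0.005, 0.005], "turn": [-0.012, 0, 0]},
    {"slide": [0, 0, 0.005], "turn": [0, 0, 0]},
    {"slide": [0, 0, 0.003], "turn": [0, 0, 0]},
    {"slide": [0, 0, 0], "turn": [0, 0, 0]},
    {"slide": [0, 0, 0], "turn": [0, 0, 0]}
  ]
}}

```text
t: 18.28
tool_pos: [0.5436, 0.125, 0.1981]
orientation: [2.36, -2.073, -0.0]
force: [-1.6, -0.8, 0.5]
opening: 0.0405
```

```bash
python3 plan.py .5440 .1251 .196 .13; python3 -c "
from h import *
c=cap('wrist','w19')
cv2.imwrite('pics/w19a.png',cv2.resize(c['pixels'][150:300,220:420],None,fx=4,fy=4,interpolation=2))"
```

```text
t 18.28 pos [0.5436 0.125  0.1981] F [-1.6 -0.8  0.5] open 0.0405
world d mm [ 0.4  0.1 -2.1] turn share total [ 0.001 -0.    -0.001] slide(now-frame) [-0.    -0.001  0.005] slide(goal-frame) [-0.    -0.001  0.005] rows 0.1 z tool [-3.e-04 -1.e-04 -1.e+00]
```

View pics/w19a.png

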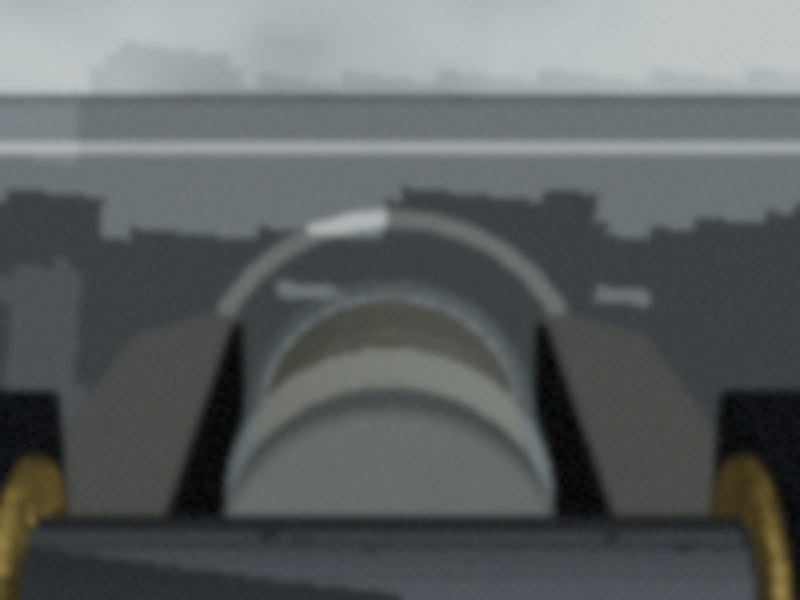

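```bash
python3 - <<'E'
from cyl import *
w=np.load("w19.npz");c=q(220,150,4)
from scipy.optimize import brentq
def solve(vmin,z,r,y=.1230):
    return brentq(lambda x:min(proj(w,[x+r*np.cos(t),y+r*np.sin(t),z])[1] for t in th)-vmin,.4,.7)
print("jar bottom x",[round(solve(c(0,283)[1],z,.0205),4) for z in(.004,.006)],"lid",[round(solve(c(0,390)[1],z+.048,.020),4) for z in(.004,.006)],"ring x",round(solve(c(0,208)[1],.004,.029),4),round(solve(c(0,215)[1],.004,.028),4))
P=lambda x,y,z:((proj(w,[x,y,z])+.5-[220,150])*4-.5).round()
print(P(.5384,.123,.004),P(.54,.123,.006))
E
```

```text
jar bottom x [0.5348, 0.5354] lid [0.539, 0.5399] ring x 0.5375 0.5375
[387. 392.] [389. 387.]
```

Call:
{"op": "arm_command", "data": {
  "motion": [
    {"slide": [0, 0, 0.003], "turn": [0, 0, 0]},
    {"slide": [0, 0, 0.002], "turn": [0, 0, 0]},
    {"slide": [0, 0, 0], "turn": [0, 0, 0]},
    {"slide": [0, 0, 0], "turn": [0, 0, 0]},
    {"slide": [0, 0, 0], "turn": [0, 0, 0]}
  ]
}}

```text
t: 18.75
tool_pos: [0.5437, 0.125, 0.198]
orientation: [2.36, -2.073, -0.0]
force: [-10.0, -0.8, 18.5]
opening: 0.0407
```

```bash
python3 plan.py .5440 .1251 .196 .13
```

```text
t 18.75 pos [0.5437 0.125  0.198 ] F [-10.   -0.8  18.5] open 0.0407
world d mm [ 0.3  0.1 -2. ] turn share total [ 0.001 -0.    -0.001] slide(now-frame) [-0.    -0.001  0.005] slide(goal-frame) [-0.    -0.001  0.005] rows 0.0 z tool [-4.e-04 -2.e-04 -1.e+00]
```

Call:
{"op": "arm_command", "data": {
  "motion": [
    {"slide": [0, 0, -0.004], "turn": [0, 0, 0]},
    {"slide": [0, 0, 0], "turn": [0, 0, 0]},
    {"slide": [0, 0, 0], "turn": [0, 0, 0]},
    {"slide": [0, 0, 0], "turn": [0, 0, 0]},
    {"slide": [0, 0, 0], "turn": [0, 0, 0]}
  ]
}}

```text
t: 19.17
tool_pos: [0.5439, 0.125, 0.1981]
orientation: [-2.36, 2.073, -0.001]
force: [-0.9, -1.0, 4.9]
opening: 0.0402
```

Call:
{"op": "arm_command", "data": {
  "motion": [
    {"slide": [0, 0, 0], "turn": [0, 0, 0]},
    {"slide": [0, 0, 0], "turn": [0, 0, 0]},
    {"slide": [0, 0, 0], "turn": [0, 0, 0]},
    {"slide": [0, 0, 0], "turn": [0, 0, 0]},
    {"slide": [0, 0, 0], "turn": [0, 0, 0]}
  ],
  "gripper": 60
}}

```text
t: 19.58
tool_pos: [0.5435, 0.1249, 0.1975]
orientation: [2.36, -2.073, -0.0]
force: [-0.5, 0.1, -0.3]
opening: 0.0554
```

Call:
{"op": "arm_command", "data": {
  "motion": [
    {"slide": [0, 0, -0.03], "turn": [0, 0, 0]},
    {"slide": [0, 0, -0.08], "turn": [0, 0, 0]},
    {"slide": [0, 0, -0.1], "turn": [0, 0, 0]},
    {"slide": [0, 0.05, -0.05], "turn": [0, 0, 0]},
    {"slide": [0, 0.1, 0], "turn": [0, 0, 0]}
  ]
}}

```text
t: 20.0
tool_pos: [0.488, 0.1175, 0.3098]
orientation: [-2.352, 2.067, -0.014]
force: [0.7, 0.9, 1.0]
opening: 0.0559
```

```bash
python3 plan.py .53 -.216 .31 .13; python3 -c "
from h import *
c=cap('wrist','w20')"
```

```text
t 20.0 pos [0.488  0.1175 0.3098] F [0.7 0.9 1. ] open 0.0559
world d mm [ 4.200e+01 -3.335e+02  2.000e-01] turn share total [-0.027  0.    -0.002] slide(now-frame) [ 0.84   0.003 -0.   ] slide(goal-frame) [ 0.84   0.004 -0.   ] rows 8.1 z tool [ 0.0134  0.0018 -0.9999]
```

View pics/w20.png

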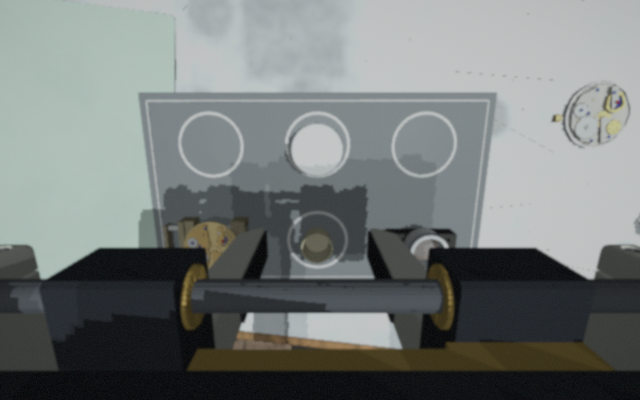

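```bash
python3 - <<'E'
from ring import *
from cyl import q
w=np.load("w20.npz")
for c in[(211,144),(424,144)]:
    e,n=ring(w,*c,25,40);print(n,np.round(e[0],1),onz(w,e[0],.004).round(4))
c=w["pixels"]
cv2.imwrite("pics/w20a.png",cv2.resize(c[100:190,270:370],None,fx=6,fy=6,interpolation=2))
E
```

```text
126 [210.4 144. ] [0.526  0.2169 0.004 ]
126 [423.8 144. ] [0.5506 0.0279 0.004 ]
```

View pics/w20a.png

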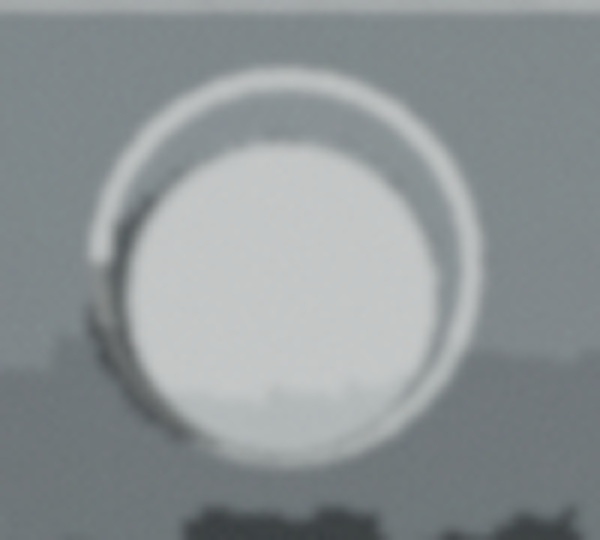

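```bash
python3 - <<'E'
from cyl import *
w=np.load("w20.npz");c=q(270,100,6)
print(onz(w,c(283,298),.052),onz(w,c(283,303),.052))
p=((proj(w,[.5384,.1230,.052])+.5-[270,100])*6-.5);print("expected lid centre",p)
for X in[(.5384+.02,.123),(.5384-.02,.123)]: print(((proj(w,[*X,.052])+.5-[270,100])*6-.5))
E
```

```text
[0.53750839 0.12256959 0.052     ] [0.53689597 0.12249    0.052     ]
expected lid centre [280.49306281 290.38039419]
[301.57214605 126.20273999]
[260.2222302  448.26286504]
```

Call:
{"op": "arm_command", "data": {
  "motion": [
    {"slide": [0.1, 0, 0], "turn": [0, 0, 0]},
    {"slide": [0.1, 0, 0], "turn": [0, 0, 0]},
    {"slide": [0.1, 0, 0], "turn": [0, 0, 0]},
    {"slide": [0.1, 0, 0], "turn": [0, 0, 0]},
    {"slide": [0.1, 0, 0], "turn": [0, 0, 0]}
  ]
}}

```text
t: 20.47
tool_pos: [0.5097, -0.0828, 0.3027]
orientation: [-2.361, 2.072, -0.001]
force: [0.9, 0.2, 0.6]
opening: 0.056
```

Call:
{"op": "arm_command", "data": {
  "motion": [
    {"slide": [0.1, -0.04, 0], "turn": [0, 0, 0]},
    {"slide": [0.1, -0.04, 0], "turn": [0, 0, 0]},
    {"slide": [0.1, 0, 0], "turn": [0, 0, 0]},
    {"slide": [0.04, 0, 0], "turn": [0, 0, 0]},
    {"slide": [0, 0, 0], "turn": [0, 0, 0]}
  ]
}}

```text
t: 20.88
tool_pos: [0.5578, -0.2129, 0.3021]
orientation: [2.356, -2.077, 0.001]
force: [-0.3, 0.5, 0.4]
opening: 0.0559
```

```bash
python3 plan.py .6018 -.2133 .192 .13; python3 -c "
from h import *
c=cap('wrist','w21')"
```

```text
t 20.88 pos [ 0.5578 -0.2129  0.3021] F [-0.3  0.5  0.4] open 0.0559
world d mm [  44.    -0.4 -110.1] turn share total [ 0.    -0.002 -0.009] slide(now-frame) [ 0.014 -0.109  0.275] slide(goal-frame) [ 0.015 -0.109  0.275] rows 2.8 z tool [ 0.    -0.001 -1.   ]
```

View pics/w21.png

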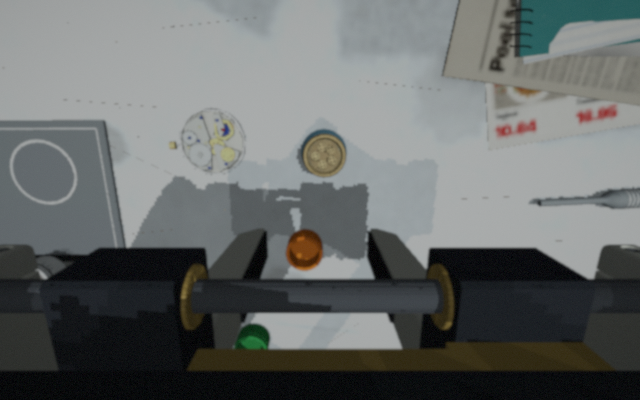

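```bash
python3 - <<'E'
from cyl import *
w=np.load("w21.npz");w2=np.load("w2.npz");w3=np.load("w3.npz");a=q(220,0,3);c=q(400,0,3)
cv2.imwrite("pics/w21a.png",cv2.resize(w["pixels"][120:190,280:370],None,fx=7,fy=7,interpolation=2))
print(onz(w,(323.5,155.5),.033),tri([(w,(323.5,155.5)),(w2,a(390,47)),(w3,c(429,149))]))
E
```

```text
[ 0.5986962  -0.21478846  0.033     ] (array([ 0.5983494 , -0.21529937,  0.03126938]), [0.5, 0.5, 0.3])
```

View pics/w21a.png

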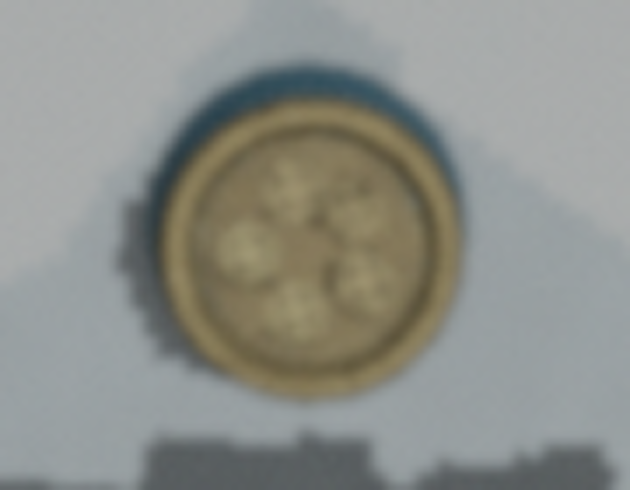

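Call:
{"op": "arm_command", "data": {
  "motion": [
    {"slide": [0.012, -0.05, 0.03], "turn": [0, 0, 0]},
    {"slide": [0, -0.057, 0.05], "turn": [0, 0, 0]},
    {"slide": [0, 0, 0.07], "turn": [0, 0, 0]},
    {"slide": [0, 0, 0], "turn": [0, 0, 0]},
    {"slide": [0, 0, 0], "turn": [0, 0, 0]}
  ]
}}

```text
t: 21.35
tool_pos: [0.5998, -0.2065, 0.2399]
orientation: [2.361, -2.07, -0.009]
force: [-0.5, 0.1, 0.4]
opening: 0.0558
```

```bash
python3 plan.py .6010 -.2125 .189 .13
```

```text
t 21.35 pos [ 0.5998 -0.2065  0.2399] F [-0.5  0.1  0.4] open 0.0558
world d mm [  1.2  -6.  -50.9] turn share total [0.009 0.006 0.002] slide(now-frame) [ 0.016 -0.002  0.127] slide(goal-frame) [ 0.015 -0.001  0.127] rows 1.2 z tool [-0.005   0.0025 -1.    ]
```

Call:
{"op": "arm_command", "data": {
  "motion": [
    {"slide": [0.012, 0, 0], "turn": [0, 0, 0]},
    {"slide": [0, 0, 0.02], "turn": [0, 0, 0]},
    {"slide": [0, 0, 0], "turn": [0, 0, 0]},
    {"slide": [0, 0, 0], "turn": [0, 0, 0]},
    {"slide": [0, 0, 0], "turn": [0, 0, 0]}
  ]
}}

```text
t: 21.77
tool_pos: [0.6015, -0.2135, 0.2346]
orientation: [-2.36, 2.073, -0.001]
force: [0.9, -0.4, 1.1]
opening: 0.0561
```

```bash
python3 plan.py .6010 -.2125 .189 .13
```

```text
t 21.77 pos [ 0.6015 -0.2135  0.2346] F [ 0.9 -0.4  1.1] open 0.0561
world d mm [ -0.5   1.  -45.6] turn share total [-0.001 -0.001 -0.002] slide(now-frame) [-0.003  0.001  0.114] slide(goal-frame) [-0.003  0.001  0.114] rows 1.1 z tool [ 8.e-04 -3.e-04 -1.e+00]
```

Call:
{"op": "arm_command", "data": {
  "motion": [
    {"slide": [0, 0, 0.05], "turn": [0, 0, 0]},
    {"slide": [0, 0, 0.04], "turn": [0, 0, 0]},
    {"slide": [0, 0, 0.018], "turn": [0, 0, 0]},
    {"slide": [0, 0, 0], "turn": [0, 0, 0]},
    {"slide": [0, 0, 0], "turn": [0, 0, 0]}
  ]
}}

```text
t: 22.18
tool_pos: [0.6014, -0.2134, 0.1906]
orientation: [2.36, -2.073, -0.001]
force: [0.1, 0.4, 0.6]
opening: 0.0555
```

Call:
{"op": "arm_command", "data": {
  "motion": [
    {"slide": [0, 0, 0], "turn": [0, 0, 0]},
    {"slide": [0, 0, 0], "turn": [0, 0, 0]},
    {"slide": [0, 0, 0], "turn": [0, 0, 0]},
    {"slide": [0, 0, 0], "turn": [0, 0, 0]},
    {"slide": [0, 0, 0], "turn": [0, 0, 0]}
  ],
  "gripper": 22,
  "grip_force": 20
}}

```text
t: 22.6
tool_pos: [0.602, -0.2136, 0.1917]
orientation: [-2.36, 2.073, -0.003]
force: [0.8, -0.8, 3.8]
opening: 0.0361
```

```bash
python3 plan.py .6010 -.2125 .29 .13
```

```text
t 22.6 pos [ 0.602  -0.2136  0.1917] F [ 0.8 -0.8  3.8] open 0.0361
world d mm [-1.   1.1 98.3] turn share total [-0.003 -0.002 -0.001] slide(now-frame) [-0.003  0.002 -0.246] slide(goal-frame) [-0.003  0.002 -0.246] rows 2.4 z tool [ 1.6e-03 -8.0e-04 -1.0e+00]
```

Call:
{"op": "arm_command", "data": {
  "motion": [
    {"slide": [0, 0, -0.06], "turn": [0, 0, 0]},
    {"slide": [0, 0, -0.1], "turn": [0, 0, 0]},
    {"slide": [0, 0, -0.1], "turn": [0, 0, 0]},
    {"slide": [0, 0, -0.02], "turn": [0, 0, 0]},
    {"slide": [0, 0, 0], "turn": [0, 0, 0]}
  ]
}}

```text
t: 23.02
tool_pos: [0.6031, -0.214, 0.3081]
orientation: [-2.358, 2.071, -0.013]
force: [0.4, -0.4, -0.6]
opening: 0.0359
```

```bash
python3 plan.py .5295 .2195 .30 .13; python3 -c "
from h import *
c=cap('wrist','w22')
cv2.imwrite('pics/w22a.png',cv2.resize(c['pixels'][150:300,220:420],None,fx=4,fy=4,interpolation=2))"
```

```text
t 23.02 pos [ 0.6031 -0.214   0.3081] F [ 0.4 -0.4 -0.6] open 0.0359
world d mm [-73.6 433.5  -8.1] turn share total [-0.015 -0.009 -0.001] slide(now-frame) [-1.099  0.043  0.015] slide(goal-frame) [-1.098  0.042  0.02 ] rows 10.5 z tool [ 0.0081 -0.0036 -1.    ]
```

View pics/w22a.png

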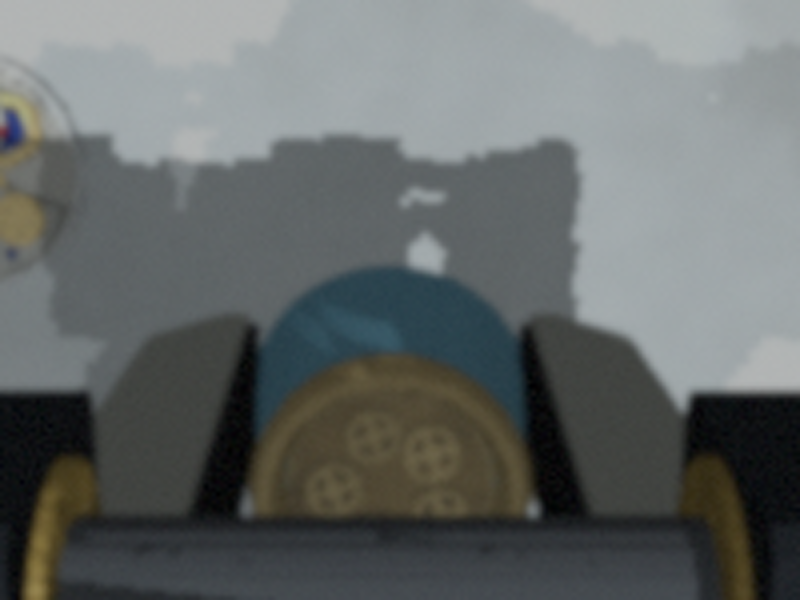

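Stand held upright. Carry it to its ring.

Call:
{"op": "arm_command", "data": {
  "motion": [
    {"slide": [-0.08, 0.004, 0], "turn": [0, 0, 0]},
    {"slide": [-0.1, 0.004, 0], "turn": [0, 0, 0]},
    {"slide": [-0.1, 0.004, 0], "turn": [0, 0, 0]},
    {"slide": [-0.1, 0.004, 0], "turn": [0, 0, 0]},
    {"slide": [-0.1, 0.004, 0], "turn": [0, 0, 0]}
  ]
}}

```text
t: 23.48
tool_pos: [0.5671, -0.0224, 0.2994]
orientation: [2.358, -2.072, -0.006]
force: [-0.2, 0.8, -0.5]
opening: 0.0364
```

Call:
{"op": "arm_command", "data": {
  "motion": [
    {"slide": [-0.1, 0.004, 0], "turn": [0, 0, 0]},
    {"slide": [-0.1, 0.004, 0], "turn": [0, 0, 0]},
    {"slide": [-0.1, 0.004, 0], "turn": [0, 0, 0]},
    {"slide": [-0.1, 0.004, 0], "turn": [0, 0, 0]},
    {"slide": [-0.1, 0.004, 0], "turn": [0, 0, 0]}
  ]
}}

```text
t: 23.9
tool_pos: [0.5334, 0.1749, 0.2997]
orientation: [2.358, -2.071, -0.004]
force: [0.6, 0.4, 0.2]
opening: 0.036
```

Call:
{"op": "arm_command", "data": {
  "motion": [
    {"slide": [-0.1, 0, 0], "turn": [0, 0, 0]},
    {"slide": [-0.02, 0, 0], "turn": [0, 0, 0]},
    {"slide": [0, 0, 0], "turn": [0, 0, 0]},
    {"slide": [0, 0, 0], "turn": [0, 0, 0]},
    {"slide": [0, 0, 0], "turn": [0, 0, 0]}
  ]
}}

```text
t: 24.32
tool_pos: [0.5288, 0.2196, 0.3011]
orientation: [2.358, -2.073, -0.001]
force: [0.7, -0.1, -1.2]
opening: 0.0363
```

```bash
python3 plan.py .5295 .2195 .23 .13; python3 -c "
from h import *
c=cap('wrist','w23')
cv2.imwrite('pics/w23a.png',cv2.resize(c['pixels'][150:300,220:420],None,fx=4,fy=4,interpolation=2))"
```

```text
t 24.32 pos [0.5288 0.2196 0.3011] F [ 0.7 -0.1 -1.2] open 0.0363
world d mm [  0.7  -0.1 -71.1] turn share total [ 0.005 -0.002 -0.003] slide(now-frame) [ 0.    -0.002  0.178] slide(goal-frame) [ 0.001 -0.002  0.178] rows 1.7 z tool [-0.0022 -0.0013 -1.    ]
```

View pics/w23a.png

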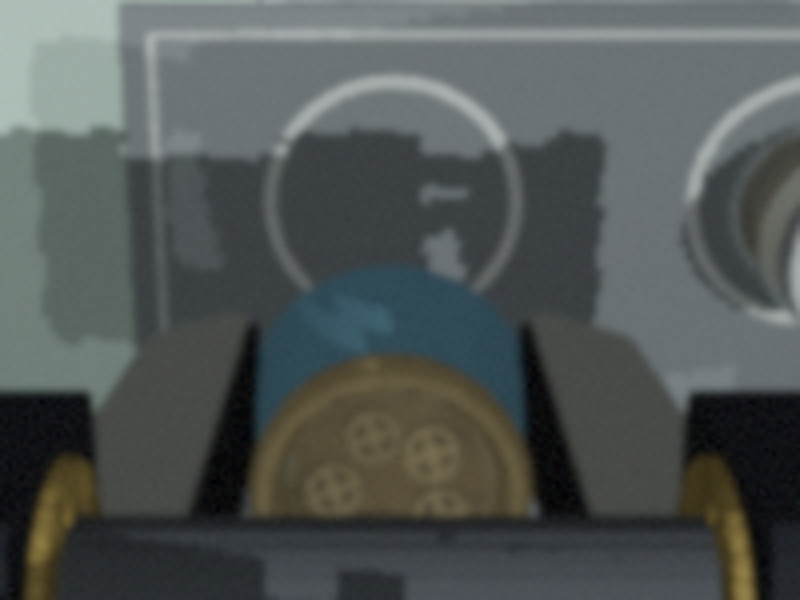

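```bash
cat > sv.py <<'E'
from cyl import *
from scipy.optimize import brentq
def solve(w,vmin,z,r,y):
    return round(brentq(lambda x:min(proj(w,[x+r*np.cos(t),y+r*np.sin(t),z])[1] for t in th)-vmin,.3,.8),4)
E
python3 - <<'E'
from sv import *
c=q(280,120,7);w=np.load("w21.npz")
for r in(.0165,.0175,.0185):
    o=obs(w,.5985,-.2148,.033,r,.033);print(r,(o[2]-o[1])*7, "obs 300")
w=np.load("w23.npz");c=q(220,150,4)
print("bottom",[solve(w,c(0,265)[1],z,.02,.218) for z in(.108,.111)],"top",[solve(w,c(0,353)[1],z+.033,.0175,.218) for z in(.108,.111)])
print([((proj(w,[.526,y,.141])+.5-[220,150])*4-.5).round() for y in(.216,.218)], "obs u 392")
E
```

```text
0.0165 294.477750921615 obs 300
0.0175 312.33097880916466 obs 300
0.0185 330.18490313122834 obs 300
bottom [0.5231, 0.5241] top [0.5251, 0.5263]
[array([402., 484.]), array([385., 482.])] obs u 392
```

Call:
{"op": "arm_command", "data": {
  "motion": [
    {"slide": [0, -0.002, 0.04], "turn": [0, 0, 0]},
    {"slide": [0, 0, 0.09], "turn": [0, 0, 0]},
    {"slide": [0, 0, 0.07], "turn": [0, 0, 0]},
    {"slide": [0, 0, 0.03], "turn": [0, 0, 0]},
    {"slide": [0, 0, 0], "turn": [0, 0, 0]}
  ]
}}

```text
t: 24.78
tool_pos: [0.5282, 0.219, 0.2067]
orientation: [2.354, -2.071, -0.006]
force: [-0.4, -0.1, -1.6]
opening: 0.0358
```

Call:
{"op": "arm_command", "data": {
  "motion": [
    {"slide": [0, 0, 0], "turn": [0, 0, 0]},
    {"slide": [0, 0, 0], "turn": [0, 0, 0]},
    {"slide": [0, 0, 0], "turn": [0, 0, 0]},
    {"slide": [0, 0, 0], "turn": [0, 0, 0]},
    {"slide": [0, 0, 0], "turn": [0, 0, 0]}
  ]
}}

```text
t: 25.2
tool_pos: [0.5303, 0.2212, 0.2121]
orientation: [-2.359, 2.072, -0.002]
force: [0.4, 0.4, 0.3]
opening: 0.036
```

```bash
python3 plan.py .5295 .2195 .196 .13; python3 -c "
from h import *
c=cap('wrist','w24')
cv2.imwrite('pics/w24a.png',cv2.resize(c['pixels'][150:300,220:420],None,fx=4,fy=4,interpolation=2))"
```

```text
t 25.2 pos [0.5303 0.2212 0.2121] F [0.4 0.4 0.3] open 0.036
world d mm [ -0.8  -1.7 -16.1] turn share total [-0.005  0.001 -0.001] slide(now-frame) [0.004 0.003 0.04 ] slide(goal-frame) [0.004 0.003 0.04 ] rows 0.4 z tool [ 2.3e-03  7.0e-04 -1.0e+00]
```

View pics/w24a.png

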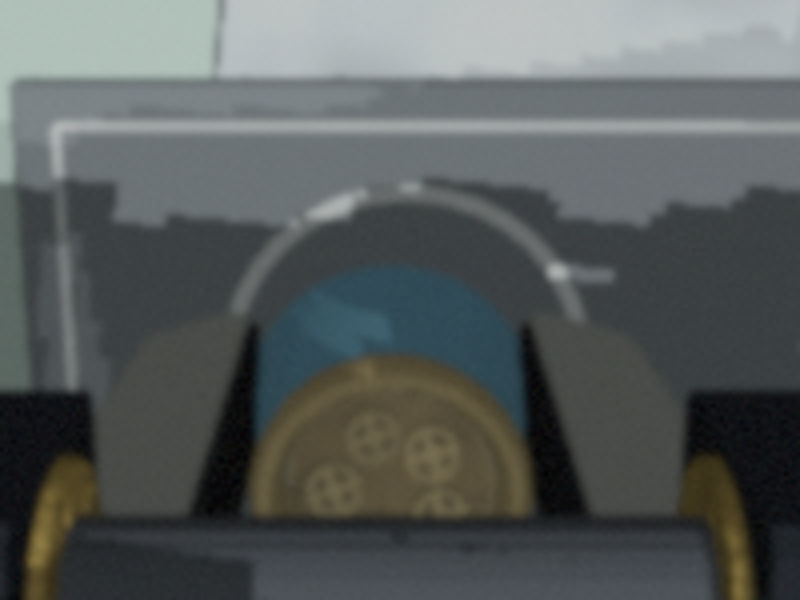

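Call:
{"op": "arm_command", "data": {
  "motion": [
    {"slide": [0.004, 0.002, 0.01], "turn": [0, 0, 0]},
    {"slide": [0, 0, 0.014], "turn": [0, 0, 0]},
    {"slide": [0, 0, 0.008], "turn": [0, 0, 0]},
    {"slide": [0, 0, 0], "turn": [0, 0, 0]},
    {"slide": [0, 0, 0], "turn": [0, 0, 0]}
  ]
}}

```text
t: 25.67
tool_pos: [0.5288, 0.2192, 0.1971]
orientation: [2.359, -2.073, -0.001]
force: [-0.2, 0.2, -0.3]
opening: 0.0358
```

Call:
{"op": "arm_command", "data": {
  "motion": [
    {"slide": [0, 0, 0], "turn": [0, 0, 0]},
    {"slide": [0, 0, 0], "turn": [0, 0, 0]},
    {"slide": [0, 0, 0], "turn": [0, 0, 0]},
    {"slide": [0, 0, 0], "turn": [0, 0, 0]},
    {"slide": [0, 0, 0], "turn": [0, 0, 0]}
  ]
}}

```text
t: 26.08
tool_pos: [0.5292, 0.2193, 0.198]
orientation: [-2.36, 2.073, -0.0]
force: [-0.5, 0.4, -1.2]
opening: 0.0362
```

```bash
python3 plan.py .5295 .2195 .195 .13; python3 -c "
from h import *
c=cap('wrist','w25')
cv2.imwrite('pics/w25a.png',cv2.resize(c['pixels'][150:300,220:420],None,fx=4,fy=4,interpolation=2))"
```

```text
t 26.08 pos [0.5292 0.2193 0.198 ] F [-0.5  0.4 -1.2] open 0.0362
world d mm [ 0.3  0.2 -3. ] turn share total [-0.001  0.    -0.001] slide(now-frame) [-0.    -0.001  0.007] slide(goal-frame) [-0.    -0.001  0.007] rows 0.1 z tool [ 3.e-04  1.e-04 -1.e+00]
```

View pics/w25a.png

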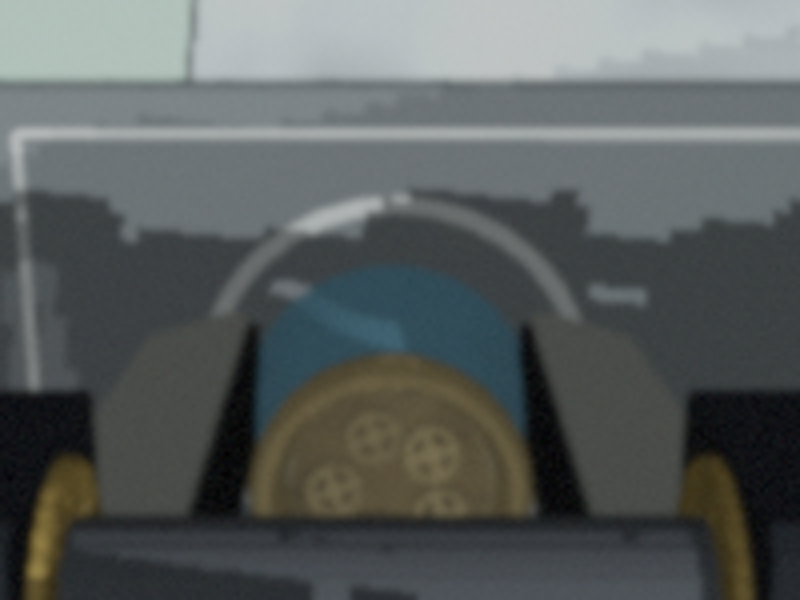

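```bash
python3 - <<'E'
from sv import *
w=np.load("w25.npz");c=q(220,150,4)
print("bottom",solve(w,c(0,265)[1],.007,.02,.217),"top",solve(w,c(0,353)[1],.040,.0168,.217),"ring",solve(w,c(0,203)[1],.004,.028,.217))
E
```

```text
bottom 0.5248 top 0.5276 ring 0.5251
```

Call:
{"op": "arm_command", "data": {
  "motion": [
    {"slide": [0, -0.001, 0.004], "turn": [0, 0, 0]},
    {"slide": [0, 0, 0.003], "turn": [0, 0, 0]},
    {"slide": [0, 0, 0], "turn": [0, 0, 0]},
    {"slide": [0, 0, 0], "turn": [0, 0, 0]},
    {"slide": [0, 0, 0], "turn": [0, 0, 0]}
  ]
}}

```text
t: 26.55
tool_pos: [0.5297, 0.2194, 0.1956]
orientation: [-2.36, 2.073, -0.0]
force: [-1.7, -0.6, 5.6]
opening: 0.0362
```

Contact (5.6 N). Release and retreat.

Call:
{"op": "arm_command", "data": {
  "motion": [
    {"slide": [0, 0, 0], "turn": [0, 0, 0]},
    {"slide": [0, 0, 0], "turn": [0, 0, 0]},
    {"slide": [0, 0, 0], "turn": [0, 0, 0]},
    {"slide": [0, 0, 0], "turn": [0, 0, 0]},
    {"slide": [0, 0, 0], "turn": [0, 0, 0]}
  ],
  "gripper": 58
}}

```text
t: 26.97
tool_pos: [0.5295, 0.2194, 0.1948]
orientation: [2.36, -2.073, -0.0]
force: [-0.2, 0.6, 0.8]
opening: 0.0537
```

Call:
{"op": "arm_command", "data": {
  "motion": [
    {"slide": [0, 0, -0.03], "turn": [0, 0, 0]},
    {"slide": [0, 0, -0.08], "turn": [0, 0, 0]},
    {"slide": [0, 0, -0.1], "turn": [0, 0, 0]},
    {"slide": [0, 0, -0.1], "turn": [0, 0, 0]},
    {"slide": [0.03, 0.09, -0.05], "turn": [0, 0, 0]}
  ]
}}

```text
t: 27.38
tool_pos: [0.5003, 0.2047, 0.3455]
orientation: [-2.354, 2.067, -0.008]
force: [0.3, 0.1, 1.9]
opening: 0.0534
```

Call:
{"op": "arm_command", "data": {
  "motion": [
    {"slide": [0.05, 0.08, -0.05], "turn": [0, 0, 0]},
    {"slide": [0.08, 0.08, 0], "turn": [0, 0, 0]},
    {"slide": [0.06, 0, 0], "turn": [0, 0, 0]},
    {"slide": [0, 0, 0], "turn": [0, 0, 0]},
    {"slide": [0, 0, 0], "turn": [0, 0, 0]}
  ]
}}

```text
t: 27.8
tool_pos: [0.4455, 0.1223, 0.3592]
orientation: [-2.357, 2.075, -0.002]
force: [0.1, 1.2, -0.0]
opening: 0.0537
```

```bash
python3 plan.py .45 .11 .36 .13; python3 -c "
from h import *
c=cap('wrist','w26');cap('scene','s2');cap('side','d3')"
```

```text
t 27.8 pos [0.4455 0.1223 0.3592] F [ 0.1  1.2 -0. ] open 0.0537
world d mm [  4.5 -12.3   0.8] turn share total [-0.004  0.    -0.006] slide(now-frame) [ 0.032 -0.007 -0.002] slide(goal-frame) [ 0.032 -0.007 -0.002] rows 0.3 z tool [ 2.1e-03  5.0e-04 -1.0e+00]
```

View pics/w26.png

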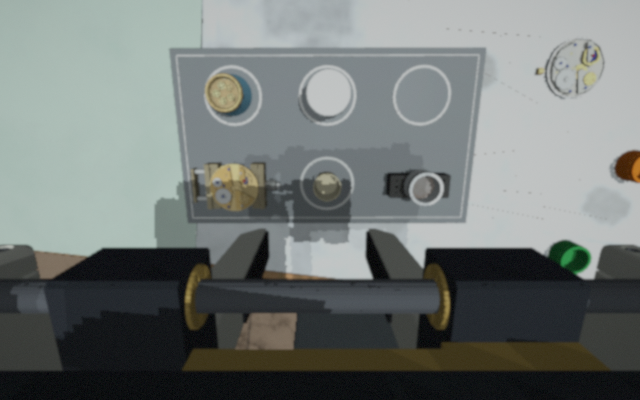

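```bash
python3 - <<'E'
from ring import *
w=np.load("w26.npz");i=w["pixels"]
for c in[(233,96),(422,96),(327,183)]:
    e,n=ring(w,*c,24,34);print(n,np.round(e[0],1),onz(w,e[0],.004).round(4))
cv2.imwrite("pics/w26a.png",cv2.resize(i[55:215,190:460],None,fx=2.9,fy=2.9,interpolation=2))
d=np.load("d3.npz")["pixels"];cv2.imwrite("pics/d3a.png",cv2.resize(d[150:320,260:390],None,fx=3.5,fy=3.5,interpolation=2))
s=np.load("s2.npz")["pixels"];cv2.imwrite("pics/s2a.png",cv2.resize(s[140:285,220:420],None,fx=4,fy=4,interpolation=2))
E
```

```text
126 [232.6  95.2] [0.526  0.2169 0.004 ]
126 [421.6  94.8] [0.5507 0.0279 0.004 ]
120 [327.  183.2] [0.4486 0.1102 0.004 ]
```

View pics/w26a.png

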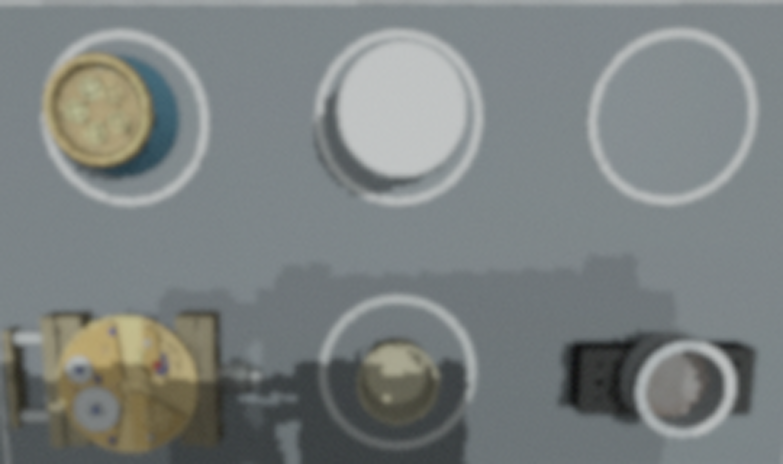

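View pics/d3a.png

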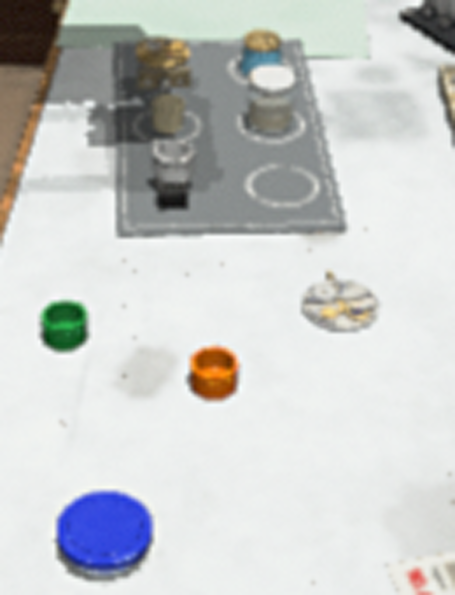

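View pics/s2a.png

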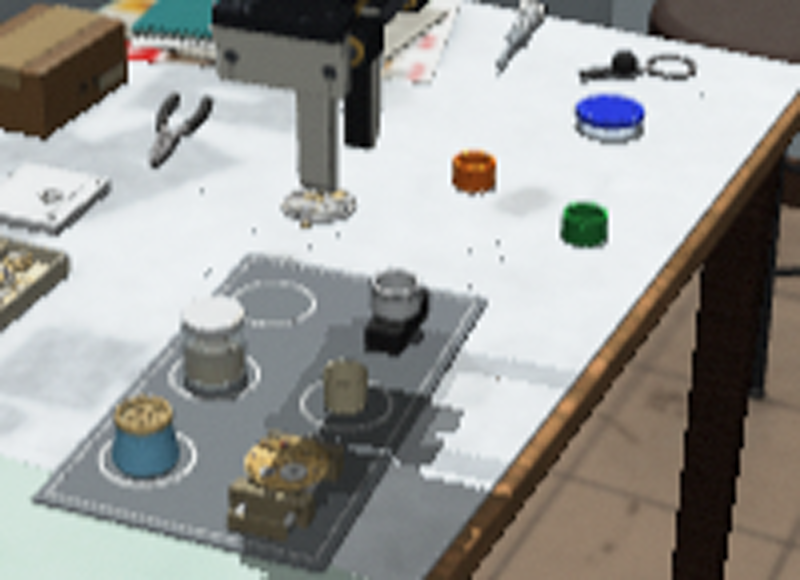

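```bash
python3 - <<'E'
from cyl import *
w=np.load("w26.npz");c=q(190,55,2.9)
M=lambda p:(np.array([[.9915,.1296],[-.1296,.9915]])@(p[:2]-[.4938,.1170])*1e3).round(1)
for n,p,z,t in[("stand",(98,110),.037,(45,95)),("stand foot",(124,116),.010,(45,95)),("jar",(402,108),.052,(45,0)),("cup",(398,383),.028,(-45,0)),("sleeve",(687,388),.041,(-45,-95)),("block",(656,380),.02,(-45,-95))]:
    print(n,M(onz(w,c(*p),z)),t)
s=np.load("s2.npz");d=np.load("d3.npz");S=q(220,140,4);D=q(260,150,3.5)
for n,a,b in[("jar lid",(214,308),(272,80)),("stand top",(143,410),(262,41)),("sleeve top",(398,283),(174,152)),("cup top",(347,370),(166,102))]:
    x,r=tri([(s,S(*a)),(d,D(*b))]);print(n,M(x),x.round(3),r)
E
```

```text
stand [44.9 94.6] (45, 95)
stand foot [45.  93.4] (45, 95)
jar [44.1 -0. ] (45, 0)
cup [-44.5  -0. ] (-45, 0)
sleeve [-43.7 -95.6] (-45, -95)
block [-45.3 -91.8] (-45, -95)
jar lid [41.6 -3.8] [0.536 0.119 0.05 ] [0.1, 0.1]
stand top [43.2 93.4] [0.525 0.215 0.035] [0.2, 0.2]
sleeve top [-47.1 -94.9] [0.459 0.017 0.038] [1.6, 1.6]
cup top [-48.6   0.3] [0.446 0.111 0.028] [0.4, 0.4]
```

```bash
python3 -c "
from plant import robot
print(robot.close_job())"
```

```text
the job is handed in; nothing more can be done
None
```

The job is done and handed in at about 28 s of the 104 s allowed. I placed the steel sleeve on the bench block, then the cream cup, the glass jar and the light-blue stand in their rings. All four are standing upright and released, with the gripper about 170 mm above the work surface and touching nothing.

**Centring:** the last wrist view puts all four within about 1.5 mm of their targets. One rough reading from that picture disagreed: it put the partly hidden block about 3 mm off in y, but views taken with the block uncovered put it on its nominal spot.

| Thing | Measured on mat (mm) | Target (mm) |
|---|---|---|
| Sleeve | (-43.7, -95.6) | (-45, -95) |
| Cup | (-44.5, 0.0) | (-45, 0) |
| Jar | (44.1, 0.0) | (45, 0) |
| Stand | (44.9, 94.6) | (45, 95) |

**Check that disagreed:** the scene and side cameras together read up to about 4 mm off the targets. They read about 2 to 4 mm nearer the robot than the wrist view, and for the jar also about 4 mm to the right. They had the same nearer-the-robot offset before I moved anything, so I relied on the wrist views, which saw the rings and the parts in the same picture.

**Left alone:** I did not touch the silver movement, the blue-lidded pot, or the green and orange look-alikes. By eye in the last scene and side pictures they are where they were. I turned the jaws for the jar grasp to stay clear of the pointed tool lying beside it.

**Forces:** the highest reported reading was about 21 N, while setting the jar down.

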